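# Test a return spring under a dead weight against the reference mark

### The job

Test the taller of the two springs: stand it upright in the middle of the tester's round pad, then set the steel weight centrally on its cap, and then swing the mark arm in until it stops, pointing at the spring. Compare the top face of the loaded cap with the mark: if the cap is level with the mark or higher the spring is good, so push the result lever fully over to the side away from the robot; if the cap is lower the spring is weak, so pull the lever fully over towards the robot. Leave the spring loaded with the arm in, and leave the short spring, the spray can, the oil bottle and the tape roll where they are.

Things in the scene. Friction and masses are not known exactly. Their poses are not given: they have to be found in the camera images.
- tester: The spring tester, fixed on the bench: grey base plate 94 mm (its x) by 262 mm (its y, -117 to +145 mm), 18 mm thick. Origin: on the bench under the centre of the round pad; x points away from the robot (turned up to 0.25 rad clockwise), y left, z up. The mark post stands at y = +95 mm, the result lever's hinge at x = -12, y = -88 mm.
- pad (a point): Centre of the top face of the tester's raised round steel pad, 64 mm in diameter, 22 mm above the bench. The spring under test stands on it. Behind the tester the bench's open hopper on its white plate, about 0.3 m tall, is fixed from 0.57 m ahead of the robot's axis onward and from 0.2 m left to 0.13 m right of it: carry things round in front of it.
- tall_spring_mid (a point): The taller spring, loose and upright on the bench: 90 mm tall, 0.2 kg, round foot 48 mm wide and 10 mm high, coils 38 mm wide, flat solid cap 44 mm wide and 18 mm high that moves down as the spring is squeezed. Point: on its axis (z up), 45 mm above the foot's underside, fixed to the foot. Grip it by the cap, whose middle is 36 mm higher when unloaded; fingers may reach down beside the coils.
- tall_spring_top (a point): Centre of the top face of the taller spring's cap. Unloaded it is 90 mm above the underside of the foot; under the weight it sinks about 18 to 36 mm and the exact amount has to be read.
- short_spring_mid (a point): The short spring, not to be tested: same make, 60 mm tall, foot 56 mm and cap 54 mm in diameter, loose and upright on the bench. The point is on its axis 30 mm above the underside.
- weight_mid (a point): The test weight, loose on the bench: a steel disc 56 mm in diameter and 32 mm high with a round upright grip 28 mm in diameter above it, 70 mm tall in all, 0.55 to 0.9 kg. The point is on its axis 35 mm above its flat underside; the grip runs from 33 to 70 mm above the underside. Hold the grip from above.
- mark_arm (a joint): Angle (rad) of the mark arm, a slim steel arm that swings level about the mark post at tester y = +95 mm. 0: against its stop, tip pointing at the pad's axis, 48 mm short of it. It grows as the tip swings away from the robot (anticlockwise from above), to 1.5. Friction holds it. The tail opposite the tip has an upright pin. The post's height varies; its top is 16 mm above the arm's mid-plane.
- mark_tip (a point): The reference mark: the tip of the mark arm, a level blade 7 mm wide and 3 mm thick, 47 mm from the post's axis. The point is at mid-thickness; its height is the reference height, 72 to 99 mm above the bench.
- tail_pin (a point): The upright round pin on the tail of the mark arm, 12 mm in diameter, 40 mm from the post's axis. The point is on the pin's axis, 16 mm below its top and 22 mm above the level of the mark; the pin is free from 4 mm to 38 mm above the level of the mark. Pinch it from above and lead it round the post.
- result_lever (a joint): Angle in rad of the result lever, hinged near the base plate, axis along the tester's y. 0: fully over towards the robot (weak); 1.0: fully over away from the robot (good); 0.5: upright, not set. Friction holds it where it is left.
- result_lever_tip (a point): Centre of the 26 mm ball on the result lever, 60 mm from the hinge on a rod 10 mm thick; the hinge is 40 mm above the bench. The ball moves 29 mm either side of upright along the tester's x, 93 to 100 mm above the bench. The housing below is 70 mm (x) by 50 mm (y), its top 53 mm above the bench. The ball can be pinched from above.
- spray_can_mid (a point): Bystander: spray can 52 mm in diameter, 172 mm tall, standing loose. The point is half-way up.
- oil_bottle_mid (a point): Bystander: small oil bottle 40 mm in diameter, 130 mm tall, standing loose. The point is half-way up.
- tape_roll_mid (a point): Bystander: roll of tape 63 mm in diameter, 19 mm high, lying flat. The point is in its middle.

How it is judged:
By the outcome, as a careful person would: the job done as asked, in the order asked, and still so for the second after the job is handed in, with the robot touching nothing.
It also fails if it takes over 72 s, if anything falls off the work surface, if the arm or the gripper's body presses on something with over 40 N, if the wrist force passes 120 N, or if a joint passes its speed limit or range.

### The arm

A 7-joint arm with a two-finger parallel gripper is mounted at the origin on a cart in front of the work surface, level with it; the furniture and walls round the work are solid. World frame = base frame: x ahead of the robot, y to its left, z up, the work surface at z = 0. Lengths are in m, angles in rad, forces in N, time in s.
With the tool pointing down it reaches from about 0.35 to 0.9 m from the base axis. Payload 7.2 kg.
Tool frame: the origin (TCP) lies between the finger pads; the fingertips stand 19 mm ahead of it and the grasp point (between the pads) is the TCP; z points along the fingers, y is the line along which they close (so a half turn about z gives the same grasp; the last joint's range is limited). The gripper opens to 85 mm and grips with 20 to 120 N. Pads are 22 mm wide; open, the fingers measure 114 mm over their backs; the gripper's body (76 mm by 85 mm) begins 54 mm behind the grasp point. The pads swing forward as they close: fully open they stand 13 mm farther back than shut.
Start: joints at [1.178, 0.411, -0.013, 1.596, 0.006, 1.134, -0.082], TCP at [0.199, -0.592, 0.218] pointing down, gripper open.
Joint ranges: [-2.95, 2.95], [-0.29, 1.99], [-1.47, 1.44], [0.14, 2.54], [-1.03, 4.17], [0.13, 1.85], [-2.86, 2.86]. Speed limits (rad/s): [2.39, 2.39, 3.01, 3.01, 3.14, 3.14, 3.14].

### API

Orientations are given as a unit quaternion [w, x, y, z].
In Python, from station import get_state, snapshot, calibration, close_job gives the robot as it stands.
- The arm moves only by the tool arm_command, never from a script. Its argument "increments" is a list of rows, each an object of numbers: "x", "y", "z": the shift along the tool's x, y, z in cm; "twist": the turn about the tool's z in degrees; "claw": the finger opening in cm, from 0 to 8.54. In form: [{"x": .., "y": .., "z": .., "twist": .., "claw": ..}, ...]. A call has 1 to 8 rows; each row shifts and turns the commanded pose from where the row before left it, along the tool's axes as they then stand; what a row does not reach is not made up. A row lasts 1/8 s, in which the tool goes at most 62.5 mm and 10.7 degrees, less where a joint would pass 70% of its speed; a pose out of reach is approached as far as the arm can. A call with a gripper value outside its range is refused whole. The fingers move at their own pace and stop on an object; the grip force is fixed at half the most. Time passes only in rows, so rows that do not move let the fingers close. It gives the time, the measured TCP pose, the force, the opening and the grip force at its end, in the units of the state.
- get_state(): the state, without advancing time (a new reading comes with each control period).
- snapshot(name): name is "scene" or "top" or "wrist"; returns the picture (480x640x3 uint8, blue, green, red); there is no depth.
- calibration(name): a dict with "fovy" (degrees; the focal length in pixels is half the picture's height over the tangent of half this angle, whatever the lens; pixels are square), "cx", "cy" (the principal point, pixels), "T" (4x4, takes a point from camera to world coordinates). Camera axes: x right, y up, looking along -z (the intrinsics and any distortion apply to the point x, -y, -z); pixel columns grow to the right and rows downward; lengths in m; the calibration is good to about 2 mm. A picture is of the moment at which its call begins: read the wrist's pose just before it. calibration takes no time and is no camera call; for the wrist camera it gives the pose at the moment of the call.
- close_job(): hands the job in; it is judged then, once.
The state is a dict: "time": time; "joint_positions": joint angles; "joint_velocities": joint speeds; "tau": joint torques, N m; "eef_pos": TCP position; "tool_rot": TCP orientation; "contact_force": force on the tool from outside, world axes, zero at the start; "torque": the same for the moment, N m; "width": finger opening in m; "finger_force": force on a finger pad.
Only numpy, scipy, OpenCV 4.12 (cv2) and the standard library are available. Lean on these libraries where they do the work, as an engineer would, in place of code of your own. Each camera call takes 0.05 s, during which the arm holds its last target. There are 200 camera calls.

## Working session

There is one attempt and no reset: what is moved stays moved. The work goes in short steps, Python scripts to look and compute and a tool call to move; the robot and the scene stay as the last step left them, time stands still between calls to the robot, and variables do not carry over. Pictures are saved under pics/ and viewed, at most 10 in all, crops included, and the job is handed in when it is done.

Besides the shell and the picture viewer there is one more tool, called after "Call:" as name([rows], argument=value, ...), one row to a line, values as JSON. arm_command: Moves the arm, as the interface text tells. Its arguments: {"type":"object","properties":{"increments":{"type":"array","items":{"type":"object","properties":{"x":{"type":"number"},"y":{"type":"number"},"z":{"type":"number"},"twist":{"type":"number"},"claw":{"type":"number"}}}}},"required":["increments"]}

```bash
mkdir -p pics; ls; cat > h.py <<'E'
import numpy as np, cv2
from station import get_state, snapshot, calibration, close_job
def ray(c,u,v):
    f=240/np.tan(np.radians(c["fovy"])/2); T=np.array(c["T"])
    d=T[:3,:3]@np.array([(u-c["cx"])/f,-(v-c["cy"])/f,-1.]); return T[:3,3],d/np.linalg.norm(d)
def onz(c,u,v,z):
    o,d=ray(c,u,v); return o+d*(z-o[2])/d[2]
def px(c,p):
    f=240/np.tan(np.radians(c["fovy"])/2); T=np.array(c["T"])
    q=T[:3,:3].T@(np.array(p)-T[:3,3]); return c["cx"]-f*q[0]/q[2], c["cy"]+f*q[1]/q[2]
E
python3 - <<'E'
from h import *
for n in ["scene","top"]:
    im=snapshot(n); cv2.imwrite(f"pics/{n}0.png",im); c=calibration(n); print(n,{k:(np.round(v,4).tolist() if k=="T" else v) for k,v in c.items()})
s=get_state();print(s["time"],s["eef_pos"],s["tool_rot"],s["width"])
E
```

```text
pics
scene {'fovy': 57.704511547664175, 'cx': 322.77019465921336, 'cy': 249.18524109059558, 'T': [[0.8334, 0.3451, -0.4316, 0.1137], [-0.5525, 0.5406, -0.6345, -0.4703], [0.0143, 0.7672, 0.6412, 0.6825], [0.0, 0.0, 0.0, 1.0]]}
top {'fovy': 44.28121303360325, 'cx': 315.7144229770146, 'cy': 243.7937992568979, 'T': [[0.0239, 0.994, -0.1065, 0.3734], [-0.9997, 0.0238, -0.0023, 0.1329], [0.0003, 0.1065, 0.9943, 1.5839], [0.0, 0.0, 0.0, 1.0]]}
0.1 [ 0.19926058 -0.59190574  0.21715114] [-6.86886465e-04  9.86840023e-01  1.61698085e-01 -1.64237618e-04] 0.08553670903080136
```

View pics/scene0.png

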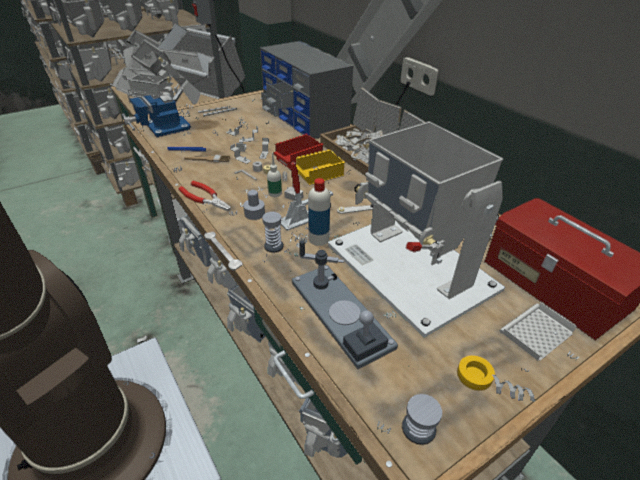

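View pics/top0.png

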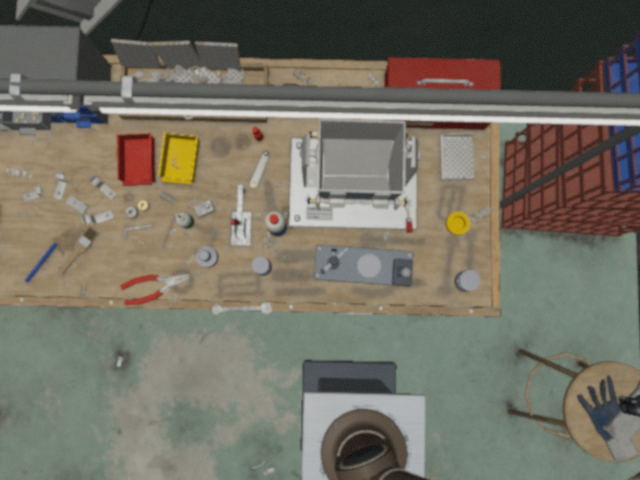

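Top view: tall spring (261,265), weight (206,256), pad (369,265), lever ball (403,271), post about (335,258), short spring (467,281). I'll compute coarse positions and zoom in.

```bash
python3 - <<'E'
from h import *
t=calibration("top"); s=calibration("scene")
for n,u,v,z in [("tall cap",261,265,.09),("weight top",206,256,.07),("pad",369,265,.022),("ball",403,271,.1),("post",335,258,.1),("short",467,281,.06),("can",276,222,.172),("oil",184,219,.13)]:
    p=onz(t,u,v,z); print(n,np.round(p,4),np.round(px(s,p)))
a=cv2.imread("pics/top0.png")[205:305,165:425]; b=cv2.imread("pics/scene0.png")[170:370,220:420]
cv2.imwrite("pics/c1.png",np.vstack([cv2.resize(a,(780,300),interpolation=2),]))
cv2.imwrite("pics/c2.png",cv2.resize(b,(600,600),interpolation=2))
E
```

```text
tall cap [0.476  0.2738 0.09  ] [272. 218.]
weight top [0.4972 0.4181 0.07  ] [253. 194.]
pad [ 0.4876 -0.0062  0.022 ] [345. 312.]
ball [ 0.4688 -0.0851  0.1   ] [365. 315.]
post [0.4975 0.0868 0.1   ] [325. 256.]
short [ 0.4495 -0.2563  0.06  ] [421. 407.]
can [0.5753 0.2333 0.172 ] [318. 183.]
oil [0.5834 0.4656 0.13  ] [272. 157.]
```

View pics/c1.png

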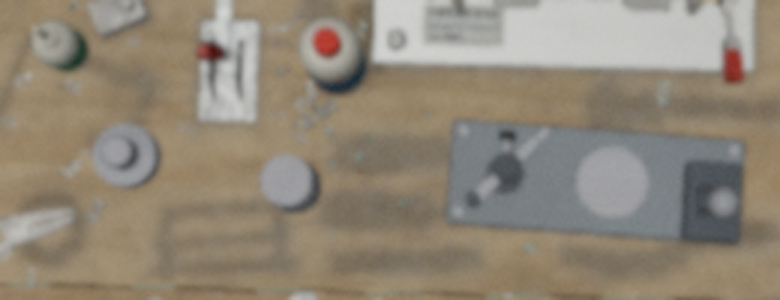

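View pics/c2.png

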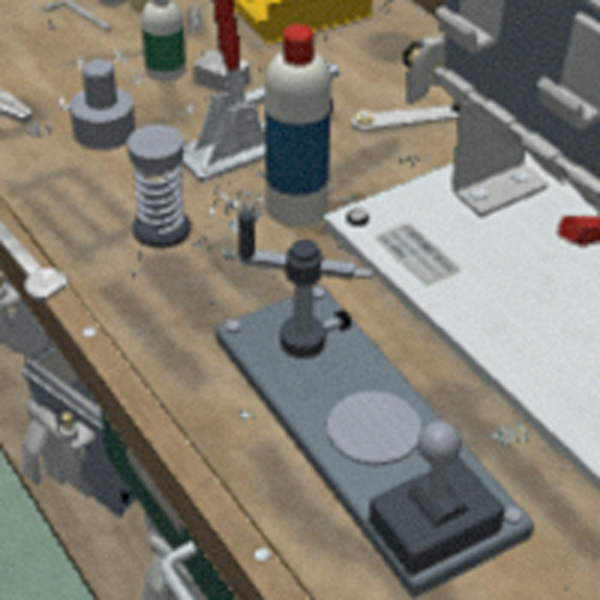

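Seen: arm parked with its tip away from the robot (tip ~(347,248), post (334,262), pin (323,271) in top view), lever upright. Next: a planning helper, then drive over the tall spring for a wrist look.

```bash
cat >> h.py <<'E'
def psi(s):
    w,x,y,z=s["tool_rot"]; return np.degrees(np.arctan2(2*(x*y+w*z),1-2*(y*y+z*z)))
def plan(wps,step=5.0,tw=9.0):
    "wps: (x,y,z,psi deg); prints rows in tool axes, cm/deg"
    s=get_state(); p=np.array(s["eef_pos"]); a=psi(s); print("at",np.round(p,4),"psi",round(a,1),"t",round(s["time"],2),"F",np.round(s["contact_force"],1),"w",round(s["width"],4))
    for w in wps:
        d=(np.array(w[:3])-p)*100; da=(w[3]-a+180)%360-180
        n=int(max(1,np.ceil(np.linalg.norm(d)/step),np.ceil(abs(da)/tw)))
        rows=[]
        for i in range(n):
            r=np.radians(a+da*i/n); c,k=np.cos(r),np.sin(r); e=d/n
            rows.append({"x":round(c*e[0]+k*e[1],2),"y":round(k*e[0]-c*e[1],2),"z":round(-e[2],2),"twist":round(-da/n,1)})
        print(w); [print("  ",r) for r in rows]
        p=np.array(w[:3]);a=w[3]
E
python3 - <<'E'
from h import *
plan([(.38,-.30,.30,90),(.42,0,.30,90),(.45,.26,.27,90)])
print(get_state()["joint_positions"])
E
```

```text
at [ 0.1993 -0.5919  0.2172] psi 18.6 t 0.1 F [-0.4  0.6 -0.3] w 0.0855
(0.38, -0.3, 0.3, 90)
   {'x': np.float64(3.31), 'y': np.float64(-2.74), 'z': np.float64(-1.04), 'twist': np.float64(-8.9)}
   {'x': np.float64(3.69), 'y': np.float64(-2.19), 'z': np.float64(-1.04), 'twist': np.float64(-8.9)}
   {'x': np.float64(3.99), 'y': np.float64(-1.59), 'z': np.float64(-1.04), 'twist': np.float64(-8.9)}
   {'x': np.float64(4.18), 'y': np.float64(-0.95), 'z': np.float64(-1.04), 'twist': np.float64(-8.9)}
   {'x': np.float64(4.28), 'y': np.float64(-0.29), 'z': np.float64(-1.04), 'twist': np.float64(-8.9)}
   {'x': np.float64(4.28), 'y': np.float64(0.37), 'z': np.float64(-1.04), 'twist': np.float64(-8.9)}
   {'x': np.float64(4.17), 'y': np.float64(1.03), 'z': np.float64(-1.04), 'twist': np.float64(-8.9)}
   {'x': np.float64(3.96), 'y': np.float64(1.67), 'z': np.float64(-1.04), 'twist': np.float64(-8.9)}
(0.42, 0, 0.3, 90)
   {'x': np.float64(4.29), 'y': np.float64(0.57), 'z': np.float64(-0.0), 'twist': 0.0}
   {'x': np.float64(4.29), 'y': np.float64(0.57), 'z': np.float64(-0.0), 'twist': 0.0}

[... 354 characters left out ...]
': np.float64(4.29), 'y': np.float64(0.57), 'z': np.float64(-0.0), 'twist': 0.0}
(0.45, 0.26, 0.27, 90)
   {'x': np.float64(4.33), 'y': np.float64(0.5), 'z': np.float64(0.5), 'twist': 0.0}
   {'x': np.float64(4.33), 'y': np.float64(0.5), 'z': np.float64(0.5), 'twist': 0.0}
   {'x': np.float64(4.33), 'y': np.float64(0.5), 'z': np.float64(0.5), 'twist': 0.0}
   {'x': np.float64(4.33), 'y': np.float64(0.5), 'z': np.float64(0.5), 'twist': 0.0}
   {'x': np.float64(4.33), 'y': np.float64(0.5), 'z': np.float64(0.5), 'twist': 0.0}
   {'x': np.float64(4.33), 'y': np.float64(0.5), 'z': np.float64(0.5), 'twist': 0.0}
[ 1.17779297  0.41180328 -0.012692    1.5969518   0.00559391  1.13428559
 -0.08218422]
```

Call:
arm_command([
  {"x": 3.3,"y": -2.7,"z": -1,"twist": -9},
  {"x": 3.7,"y": -2.2,"z": -1,"twist": -9},
  {"x": 4,"y": -1.6,"z": -1,"twist": -9},
  {"x": 4.2,"y": -1,"z": -1,"twist": -9},
  {"x": 4.3,"y": -0.3,"z": -1,"twist": -9},
  {"x": 4.3,"y": 0.4,"z": -1,"twist": -9},
  {"x": 4.2,"y": 1,"z": -1,"twist": -9},
  {"x": 4,"y": 1.7,"z": -1,"twist": -9},
])

```text
validation failed for argument at $.in...
```

```bash
sed -i 's/"x":round(/"x":round(float(/; s/e\[1\],2),"y":round(/e[1]),2),"y":round(float(/; s/c\*e\[1\],2),"z":round(-e\[2\],2)/c*e[1]),2),"z":round(float(-e[2]),2)/; s/"twist":round(-da\/n,1)/"twist":round(float(-da\/n),1)/' h.py
python3 - <<'E'
from h import *
plan([(.42,0,.30,90),(.45,.26,.27,90)])
print(get_state()["joint_positions"])
E
```

```text
at [ 0.1993 -0.5919  0.2172] psi 18.6 t 0.1 F [-0.4  0.6 -0.3] w 0.0855
(0.42, 0, 0.3, 90)
   {'x': 3.06, 'y': -3.77, 'z': -0.64, 'twist': -5.5}
   {'x': 3.41, 'y': -3.46, 'z': -0.64, 'twist': -5.5}
   {'x': 3.73, 'y': -3.12, 'z': -0.64, 'twist': -5.5}
   {'x': 4.01, 'y': -2.75, 'z': -0.64, 'twist': -5.5}
   {'x': 4.25, 'y': -2.35, 'z': -0.64, 'twist': -5.5}
   {'x': 4.46, 'y': -1.94, 'z': -0.64, 'twist': -5.5}
   {'x': 4.62, 'y': -1.5, 'z': -0.64, 'twist': -5.5}
   {'x': 4.74, 'y': -1.05, 'z': -0.64, 'twist': -5.5}
   {'x': 4.82, 'y': -0.59, 'z': -0.64, 'twist': -5.5}
   {'x': 4.86, 'y': -0.13, 'z': -0.64, 'twist': -5.5}
   {'x': 4.85, 'y': 0.34, 'z': -0.64, 'twist': -5.5}
   {'x': 4.79, 'y': 0.8, 'z': -0.64, 'twist': -5.5}
   {'x': 4.69, 'y': 1.25, 'z': -0.64, 'twist': -5.5}
(0.45, 0.26, 0.27, 90)
   {'x': 4.33, 'y': 0.5, 'z': 0.5, 'twist': 0.0}
   {'x': 4.33, 'y': 0.5, 'z': 0.5, 'twist': 0.0}
   {'x': 4.33, 'y': 0.5, 'z': 0.5, 'twist': 0.0}
   {'x': 4.33, 'y': 0.5, 'z': 0.5, 'twist': 0.0}
   {'x': 4.33, 'y': 0.5, 'z': 0.5, 'twist': 0.0}
   {'x': 4.33, 'y': 0.5, 'z': 0.5, 'twist': 0.0}
[ 1.17779297  0.41180328 -0.012692    1.5969518   0.00559391  1.13428559
 -0.08218422]
```

Likely all fields are needed; I'll add claw.

Call:
arm_command([
  {"x": 3.3,"y": -2.7,"z": -1,"twist": -9,"claw": 8.5},
  {"x": 3.7,"y": -2.2,"z": -1,"twist": -9,"claw": 8.5},
  {"x": 4,"y": -1.6,"z": -1,"twist": -9,"claw": 8.5},
  {"x": 4.2,"y": -1,"z": -1,"twist": -9,"claw": 8.5},
  {"x": 4.3,"y": -0.3,"z": -1,"twist": -9,"claw": 8.5},
  {"x": 4.3,"y": 0.4,"z": -1,"twist": -9,"claw": 8.5},
  {"x": 4.2,"y": 1,"z": -1,"twist": -9,"claw": 8.5},
  {"x": 4,"y": 1.7,"z": -1,"twist": -9,"claw": 8.5},
])

```text
time: 1.1
eef_pos: [0.3797, -0.2968, 0.298]
tool_rot: [-0.0, 0.702, 0.713, -0.0]
contact_force: [0.7, -0.2, -0.4]
width: 0.0847
finger_force: 0.0
```

```bash
python3 - <<'E'
from h import *
plan([(.42,0,.30,90),(.45,.26,.27,90)])
print(get_state()["joint_positions"])
E
```

```text
at [ 0.3797 -0.2968  0.298 ] psi 90.9 t 1.1 F [ 0.7 -0.2 -0.4] w 0.0847
(0.42, 0, 0.3, 90)
   {'x': 4.94, 'y': 0.75, 'z': -0.03, 'twist': 0.1}
   {'x': 4.94, 'y': 0.74, 'z': -0.03, 'twist': 0.1}
   {'x': 4.94, 'y': 0.72, 'z': -0.03, 'twist': 0.1}
   {'x': 4.94, 'y': 0.71, 'z': -0.03, 'twist': 0.1}
   {'x': 4.94, 'y': 0.7, 'z': -0.03, 'twist': 0.1}
   {'x': 4.94, 'y': 0.68, 'z': -0.03, 'twist': 0.1}
(0.45, 0.26, 0.27, 90)
   {'x': 4.33, 'y': 0.5, 'z': 0.5, 'twist': 0.0}
   {'x': 4.33, 'y': 0.5, 'z': 0.5, 'twist': 0.0}
   {'x': 4.33, 'y': 0.5, 'z': 0.5, 'twist': 0.0}
   {'x': 4.33, 'y': 0.5, 'z': 0.5, 'twist': 0.0}
   {'x': 4.33, 'y': 0.5, 'z': 0.5, 'twist': 0.0}
   {'x': 4.33, 'y': 0.5, 'z': 0.5, 'twist': 0.0}
[ 0.92093333  0.12642604 -0.39469603  1.79361585  0.05158693  1.23196798
  0.52758338]
```

Call:
arm_command([
  {"x": 4.9,"y": 0.8,"z": 0,"twist": 0.1,"claw": 8.5},
  {"x": 4.9,"y": 0.7,"z": 0,"twist": 0.1,"claw": 8.5},
  {"x": 4.9,"y": 0.7,"z": 0,"twist": 0.1,"claw": 8.5},
  {"x": 4.9,"y": 0.7,"z": 0,"twist": 0.1,"claw": 8.5},
  {"x": 4.9,"y": 0.7,"z": 0,"twist": 0.1,"claw": 8.5},
  {"x": 4.9,"y": 0.7,"z": 0,"twist": 0.1,"claw": 8.5},
  {"x": 0,"y": 0,"z": 0,"twist": 0,"claw": 8.5},
])

```text
time: 1.98
eef_pos: [0.4205, -0.0002, 0.298]
tool_rot: [-0.0, 0.705, 0.709, 0.0]
contact_force: [-0.5, -0.7, 0.9]
width: 0.0851
finger_force: 0.0
```

```bash
cat >> h.py <<'E'
import pickle
def shot(tag,name="wrist"):
    c=calibration(name); im=snapshot(name); cv2.imwrite(f"pics/{tag}.png",im); pickle.dump(c,open(f"pics/{tag}.pkl","wb")); return c,im
def load(tag): return pickle.load(open(f"pics/{tag}.pkl","rb")),cv2.imread(f"pics/{tag}.png")
E
python3 - <<'E'
from h import *
c,im=shot("w_pad"); print(np.round(c["T"],3).tolist(),c["fovy"])
for p in [(.4876,-.006,.022),(.476,.274,.09)]: print(px(c,p))
plan([(.45,.26,.27,90)])
E
```

```text
[[1.0, -0.006, -0.002, 0.42], [0.006, 0.962, 0.271, 0.069], [0.001, -0.271, 0.962, 0.456], [0.0, 0.0, 0.0, 1.0]] 70.24287294928678
(np.float64(372.0672147861612), np.float64(208.40770779779183))
(np.float64(385.60852735244373), np.float64(-97.2726136174567))
at [ 0.4204 -0.0026  0.2978] psi 90.2 t 2.02 F [ 0.4 -0.7  0.3] w 0.0849
(0.45, 0.26, 0.27, 90)
   {'x': 4.37, 'y': 0.51, 'z': 0.46, 'twist': 0.0}
   {'x': 4.37, 'y': 0.51, 'z': 0.46, 'twist': 0.0}
   {'x': 4.38, 'y': 0.5, 'z': 0.46, 'twist': 0.0}
   {'x': 4.38, 'y': 0.5, 'z': 0.46, 'twist': 0.0}
   {'x': 4.38, 'y': 0.5, 'z': 0.46, 'twist': 0.0}
   {'x': 4.38, 'y': 0.5, 'z': 0.46, 'twist': 0.0}
```

Call:
arm_command([
  {"x": 4.3,"y": 0.5,"z": 0.5,"twist": 0,"claw": 8.5},
  {"x": 4.3,"y": 0.5,"z": 0.5,"twist": 0,"claw": 8.5},
  {"x": 4.3,"y": 0.5,"z": 0.5,"twist": 0,"claw": 8.5},
  {"x": 4.3,"y": 0.5,"z": 0.5,"twist": 0,"claw": 8.5},
  {"x": 4.3,"y": 0.5,"z": 0.5,"twist": 0,"claw": 8.5},
  {"x": 4.3,"y": 0.5,"z": 0.5,"twist": 0,"claw": 8.5},
  {"x": 0,"y": 0,"z": 0,"twist": 0,"claw": 8.5},
])

```text
time: 2.9
eef_pos: [0.4501, 0.2559, 0.2669]
tool_rot: [-0.001, 0.706, 0.708, -0.0]
contact_force: [-0.2, -0.7, 0.3]
width: 0.0847
finger_force: 0.0
```

```bash
python3 - <<'E'
from h import *
c,im=shot("w_spr")
print([np.round(px(c,p)) for p in [(.476,.274,.09),(.497,.418,.07)]])
_,a=load("w_pad"); cv2.imwrite("pics/w12.png",cv2.resize(np.hstack([a,im]),(800,300),interpolation=cv2.INTER_AREA))
E
```

```text
[array([347., 201.]), array([371.,  43.])]
```

View pics/w12.png

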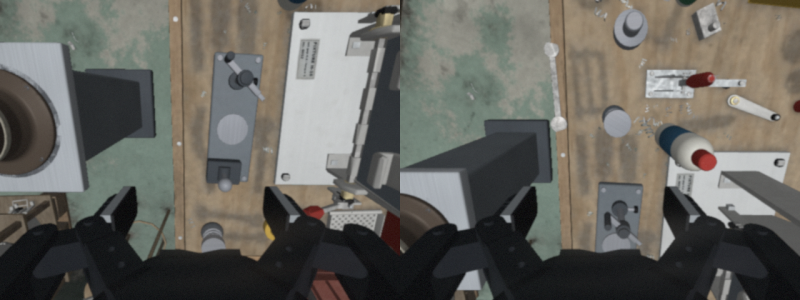

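Left: pad at full-res (374,206), prediction (372,208). Right: cap (346,194), weight grip (370,35). Now precise contours with a settled picture.

```bash
cat >> h.py <<'E'
def blob(im,u,v,smax=60,vmin=110,r=70):
    "connected low-saturation bright region around (u,v): centroid, fitted ellipse"
    h=cv2.cvtColor(cv2.GaussianBlur(im,(3,3),0),cv2.COLOR_BGR2HSV); m=((h[...,1]<smax)&(h[...,2]>vmin)).astype(np.uint8)
    w=np.zeros_like(m); v0,u0=max(0,int(v-r)),max(0,int(u-r)); w[v0:int(v+r),u0:int(u+r)]=1
    m=cv2.morphologyEx(m*w,cv2.MORPH_OPEN,np.ones((3,3),np.uint8))
    n,l,st,ce=cv2.connectedComponentsWithStats(m); k=l[int(v),int(u)]
    if k==0: return None
    cs,_=cv2.findContours((l==k).astype(np.uint8),cv2.RETR_EXTERNAL,cv2.CHAIN_APPROX_NONE)
    return ce[k],st[k],cv2.fitEllipse(cv2.convexHull(max(cs,key=cv2.contourArea)))
E
python3 - <<'E'
from h import *
c,im=shot("w_spr2"); h=cv2.cvtColor(im,cv2.COLOR_BGR2HSV)
print("hsv cap",h[194,346],"wood",h[194,300], "coil",h[225,346])
for s in (40,60):
    b=blob(im,346,194,smax=s); print(b)
    if b: print(onz(c,*b[2][0],.09))
cp,ip=load("w_pad"); hp=cv2.cvtColor(ip,cv2.COLOR_BGR2HSV); print("pad",hp[206,374],"plate",hp[206,346])
b=blob(ip,374,206,vmin=int((int(hp[206,374][2])+int(hp[206,346][2]))/2)); print(b); print(onz(cp,*b[2][0],.022))
t,it=calibration("top"),cv2.imread("pics/top0.png")
for u,v,z in [(261,265,.09),(369,265,.022)]:
    ht=cv2.cvtColor(it,cv2.COLOR_BGR2HSV)[v,u]; b=blob(it,u,v,vmin=int(ht[2])-20,r=20); print(ht,b[1:],onz(t,*b[2][0],z))
print(get_state()["eef_pos"])
E
```

```text
hsv cap [109  17 163] wood [ 18  58 150] coil [ 16  65 145]
(array([347.01018574, 195.2252846 ]), array([ 324,  173,   46,   45, 1669], dtype=int32), ((347.062744140625, 195.31822204589844), (45.75739288330078, 46.88132858276367), 15.17342472076416))
[0.47670835 0.27780567 0.09      ]
(array([329.3960158 , 200.23467285]), array([  276,   124,   140,   140, 11646], dtype=int32), ((332.77508544921875, 200.13876342773438), (159.56317138671875, 169.3751678466797), 136.87271118164062))
[0.46276329 0.27305108 0.09      ]
pad [108  19 158] plate [108  19 131]
(array([371.43501903, 206.39260468]), array([ 348,  183,   48,   48, 1839], dtype=int32), ((371.39605712890625, 206.35968017578125), (47.1661491394043, 49.40473937988281), 46.985801696777344))
[ 0.48661393 -0.00335591  0.022     ]
[120   5 158] (array([250, 255,  18,  18, 260], dtype=int32), ((258.84814453125, 263.8738708496094), (17.003705978393555, 19.296239852905273), 39.95744323730469)) [0.47875035 0.27934075 0.09      ]
[120   3 162] (array([357, 254,  25,  24, 479], dtype=int32), ((368.7393493652344, 265.3885803222656), (24.26460075378418, 24.638324737548828), 136.96607971191406)) [ 0.48650718 -0.00555069  0.022     ]
[0.45076911 0.25283823 0.26717694]
```

```bash
python3 - <<'E'
from h import *
plan([(.477,.278,.14,90)])
s=get_state();print(s["eef_pos"],s["joint_velocities"].round(3))
E
```

```text
at [0.4508 0.2528 0.2672] psi 90.0 t 3.0 F [ 0.  -0.4 -0.6] w 0.0851
(0.477, 0.278, 0.14, 90)
   {'x': 0.84, 'y': 0.87, 'z': 4.24, 'twist': -0.0}
   {'x': 0.84, 'y': 0.87, 'z': 4.24, 'twist': -0.0}
   {'x': 0.84, 'y': 0.87, 'z': 4.24, 'twist': -0.0}
[0.45076911 0.25283823 0.26717694] [ 0.024 -0.018  0.006  0.007 -0.001 -0.001 -0.001]
```

Call:
arm_command([
  {"x": 0.8,"y": 0.9,"z": 3,"twist": 0,"claw": 8.5},
  {"x": 0.8,"y": 0.9,"z": 3,"twist": 0,"claw": 8.5},
  {"x": 0.8,"y": 0.9,"z": 3,"twist": 0,"claw": 8.5},
  {"x": 0,"y": 0,"z": 3,"twist": 0,"claw": 8.5},
  {"x": 0,"y": 0,"z": 0,"twist": 0,"claw": 8.5},
  {"x": 0,"y": 0,"z": 0,"twist": 0,"claw": 8.5},
])

```text
time: 3.75
eef_pos: [0.4784, 0.2773, 0.149]
tool_rot: [0.0, 0.708, 0.707, 0.0]
contact_force: [0.5, 0.2, -0.2]
width: 0.0848
finger_force: 0.0
```

```bash
python3 - <<'E'
from h import *
plan([(.477,.278,.08,90)]); c,im=shot("w_spr3"); p=px(c,(.477,.278,.09)); print(p,px(c,get_state()["eef_pos"]))
for s in (30,40):
    b=blob(im,*p,smax=s,vmin=120,r=60)
    if b: print(b[1:],onz(c,*b[2][0],.09))
plan([(.477,.278,.08,90)])
E
```

```text
at [0.4784 0.2773 0.149 ] psi 89.9 t 3.75 F [ 0.5  0.2 -0.2] w 0.0848
(0.477, 0.278, 0.08, 90)
   {'x': 0.04, 'y': -0.07, 'z': 3.45, 'twist': -0.0}
   {'x': 0.04, 'y': -0.07, 'z': 3.45, 'twist': -0.0}
(np.float64(317.8490751373779), np.float64(254.2647921455985)) (np.float64(320.2157919260313), np.float64(290.86977572803244))
(array([ 284,  224,   67,   63, 3263], dtype=int32), ((317.2674865722656, 254.57139587402344), (62.63915252685547, 66.50091552734375), 88.02237701416016)) [0.47661193 0.27778684 0.09      ]
(array([ 284,  224,   68,   63, 3297], dtype=int32), ((317.44964599609375, 254.6582794189453), (62.71094512939453, 67.2524642944336), 91.02122497558594)) [0.47673299 0.27772585 0.09      ]
at [0.4784 0.2777 0.1494] psi 89.9 t 3.8 F [0.  1.  0.1] w 0.0847
(0.477, 0.278, 0.08, 90)
   {'x': 0.01, 'y': -0.07, 'z': 3.47, 'twist': -0.0}
   {'x': 0.01, 'y': -0.07, 'z': 3.47, 'twist': -0.0}
```

Call:
arm_command([
  {"x": 0,"y": -0.1,"z": 2.5,"twist": 0,"claw": 8.5},
  {"x": 0,"y": 0,"z": 2.5,"twist": 0,"claw": 8.5},
  {"x": 0,"y": 0,"z": 1.9,"twist": 0,"claw": 8.5},
  {"x": 0,"y": 0,"z": 0,"twist": 0,"claw": 8.5},
  {"x": 0,"y": 0,"z": 0,"twist": 0,"claw": 4},
  {"x": 0,"y": 0,"z": 0,"twist": 0,"claw": 3.5},
  {"x": 0,"y": 0,"z": 0,"twist": 0,"claw": 3.5},
  {"x": 0,"y": 0,"z": 0,"twist": 0,"claw": 3.5},
])

```text
time: 4.8
eef_pos: [0.4766, 0.2782, 0.0792]
tool_rot: [0.0, 0.707, 0.707, 0.0]
contact_force: [0.3, 0.8, -0.4]
width: 0.035
finger_force: 0.0
```

Call:
arm_command([
  {"x": 0,"y": 0,"z": 0,"twist": 0,"claw": 3.5},
  {"x": 0,"y": 0,"z": 0,"twist": 0,"claw": 3.5},
  {"x": 0,"y": 0,"z": 0,"twist": 0,"claw": 3.5},
  {"x": 0,"y": 0,"z": 0,"twist": 0,"claw": 3.5},
])

```text
time: 5.3
eef_pos: [0.4765, 0.2781, 0.0789]
tool_rot: [-0.0, 0.707, 0.707, -0.0]
contact_force: [0.6, -0.1, -0.6]
width: 0.0349
finger_force: 0.0
```

Fingers reached 35 mm with no force: cap not held. Look.

```bash
python3 - <<'E'
from h import *
c,im=shot("w_miss"); c2,i2=shot("s_miss","scene")
u,v=px(c2,(.477,.278,.07)); print(u,v)
b=cv2.resize(i2[int(v)-80:int(v)+80,int(u)-53:int(u)+53],(398,600),interpolation=2)
cv2.imwrite("pics/miss.png",np.hstack([cv2.resize(im[200:480,150:490],(402,331)),np.zeros((331,0,3),np.uint8)]) if 0 else np.hstack([cv2.copyMakeBorder(cv2.resize(im[180:480,140:500],(402,335)),0,265,0,0,0),b]))
print(get_state()["eef_pos"])
E
```

```text
271.98436051401154 223.67998832039834
[0.47648992 0.27813385 0.07886618]
```

View pics/miss.png

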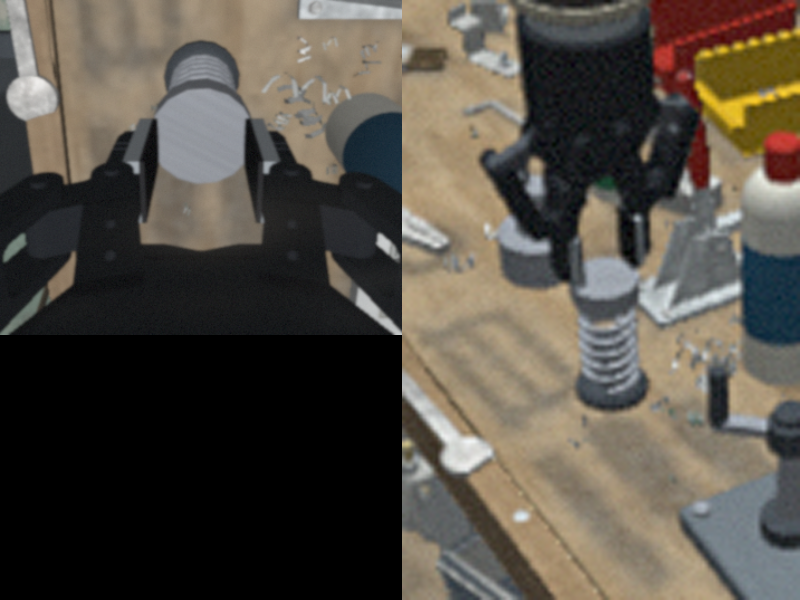

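The spring stands upright; in both views the fingertips seem to be at the height of the cap's top, just beside/above it. Check the projected pad geometry numerically.

```bash
python3 - <<'E'
from h import *
c,im=load("w_miss"); c2,i2=load("s_miss"); p=np.array([.4765,.2781,.0789])
crop=lambda q:((q[0]-140)*1.117,(q[1]-180)*1.117)
v2=px(c2,(.477,.278,.07)); o=(int(v2[0])-53,int(v2[1])-80)
for dz in (-.019,-.013,0,.02):
  for sx in (-1,1):
    q=p+[sx*.0175,0,dz]; a=px(c2,q); 
    print(dz,sx,"wrist crop",[np.round(crop(px(c,q+[0,dy,0]))).tolist() for dy in(-.011,.011)],"scene crop",402+round((a[0]-o[0])*3.75),round((a[1]-o[1])*3.75))
a=px(c2,(.477,.278,.09));print("cap",402+(a[0]-o[0])*3.75,(a[1]-o[1])*3.75)
E
```

```text
-0.019 -1 wrist crop [[166.0, 129.0], [165.0, 88.0]] scene crop 580 325
-0.019 1 wrist crop [[236.0, 129.0], [237.0, 88.0]] scene crop 629 307
-0.013 -1 wrist crop [[165.0, 135.0], [164.0, 92.0]] scene crop 579 317
-0.013 1 wrist crop [[237.0, 135.0], [238.0, 92.0]] scene crop 628 299
0 -1 wrist crop [[163.0, 147.0], [161.0, 101.0]] scene crop 578 300
0 1 wrist crop [[240.0, 147.0], [241.0, 101.0]] scene crop 627 282
0.02 -1 wrist crop [[158.0, 170.0], [156.0, 119.0]] scene crop 575 274
0.02 1 wrist crop [[244.0, 170.0], [246.0, 119.0]] scene crop 626 256
cap 602.4903419036642 276.55682154004876
```

Evidence (35 mm gap < 44 mm cap, tips seen at cap-top height in both views) says the tips sit ~3 cm higher than stated. Open, go down 3 cm (safe either way), close and see.

Call:
arm_command([
  {"x": 0,"y": 0,"z": 0,"twist": 0,"claw": 8.5},
  {"x": 0,"y": 0,"z": 0,"twist": 0,"claw": 8.5},
  {"x": 0,"y": 0,"z": 0,"twist": 0,"claw": 8.5},
  {"x": 0,"y": 0,"z": 0,"twist": 0,"claw": 8.5},
  {"x": 0,"y": 0,"z": 1,"twist": 0,"claw": 8.5},
  {"x": 0,"y": 0,"z": 1,"twist": 0,"claw": 8.5},
  {"x": 0,"y": 0,"z": 1,"twist": 0,"claw": 8.5},
  {"x": 0,"y": 0,"z": 0,"twist": 0,"claw": 8.5},
])

```text
time: 6.4
eef_pos: [0.4758, 0.2778, 0.0477]
tool_rot: [-0.0, 0.707, 0.707, -0.001]
contact_force: [0.3, -0.6, -0.4]
width: 0.0853
finger_force: 0.0
```

Call:
arm_command([
  {"x": 0,"y": 0,"z": 0,"twist": 0,"claw": 4},
  {"x": 0,"y": 0,"z": 0,"twist": 0,"claw": 4},
  {"x": 0,"y": 0,"z": 0,"twist": 0,"claw": 3.5},
  {"x": 0,"y": 0,"z": 0,"twist": 0,"claw": 3.5},
  {"x": 0,"y": 0,"z": 0,"twist": 0,"claw": 3.5},
  {"x": 0,"y": 0,"z": 0,"twist": 0,"claw": 3.5},
])

```text
time: 7.15
eef_pos: [0.4767, 0.2782, 0.049]
tool_rot: [0.0, 0.707, 0.707, 0.0]
contact_force: [1.7, -0.2, 0.9]
width: 0.042
finger_force: 60.5
```

```bash
python3 - <<'E'
from h import *
c,im=shot("w_g2"); c2,i2=shot("s_g2","scene")
u,v=px(c2,(.477,.278,.07))
b=cv2.resize(i2[int(v)-80:int(v)+80,int(u)-53:int(u)+53],(398,600),interpolation=2)
cv2.imwrite("pics/g2.png",np.hstack([cv2.copyMakeBorder(cv2.resize(im[180:480,140:500],(402,335)),0,265,0,0,0),b]))
E
```

```text
(no output)
```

View pics/g2.png

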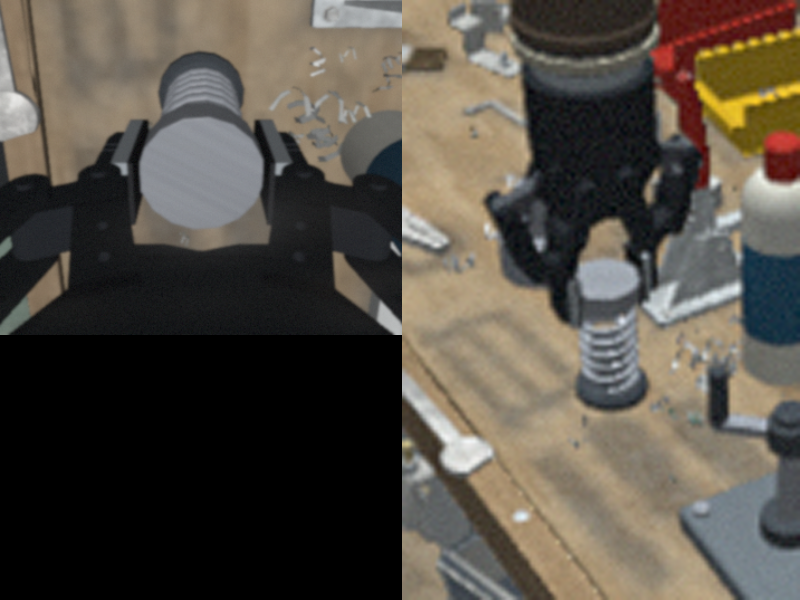

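Held: 42 mm reading, 60 N (finger heights are ~3 cm offset from the report; I'll work relatively). Lift and carry; also refine the pad from the scene view.

Call:
arm_command([
  {"x": 0,"y": 0,"z": -3,"twist": 0,"claw": 3.5},
  {"x": 0,"y": 0,"z": -4,"twist": 0,"claw": 3.5},
  {"x": 0,"y": 0,"z": -4,"twist": 0,"claw": 3.5},
  {"x": 0,"y": 0,"z": -4,"twist": 0,"claw": 3.5},
  {"x": 0,"y": 0,"z": -4,"twist": 0,"claw": 3.5},
  {"x": -3,"y": 0,"z": 0,"twist": 0,"claw": 3.5},
  {"x": -4,"y": 0,"z": 0,"twist": 0,"claw": 3.5},
  {"x": -4,"y": 0,"z": 0,"twist": 0,"claw": 3.5},
])

```text
time: 8.25
eef_pos: [0.4758, 0.1668, 0.2384]
tool_rot: [-0.0, 0.707, 0.707, -0.001]
contact_force: [-0.5, -0.5, -1.1]
width: 0.0417
finger_force: 62.7
```

Call:
arm_command([
  {"x": -4,"y": 0.5,"z": 0,"twist": 0,"claw": 3.5},
  {"x": -4,"y": 0.5,"z": 0,"twist": 0,"claw": 3.5},
  {"x": -4,"y": 0,"z": 0,"twist": 0,"claw": 3.5},
  {"x": -3,"y": 0,"z": 0,"twist": 0,"claw": 3.5},
  {"x": -2,"y": 0,"z": 0,"twist": 0,"claw": 3.5},
  {"x": 0,"y": 0,"z": 0,"twist": 0,"claw": 3.5},
  {"x": 0,"y": 0,"z": 0,"twist": 0,"claw": 3.5},
])

```text
time: 9.12
eef_pos: [0.4862, -0.0009, 0.2387]
tool_rot: [-0.0, 0.707, 0.707, -0.0]
contact_force: [1.0, -0.3, -1.3]
width: 0.0415
finger_force: 62.7
```

```bash
python3 - <<'E'
from h import *
s,im=calibration("scene"),cv2.imread("pics/scene0.png"); h=cv2.cvtColor(im,cv2.COLOR_BGR2HSV)
print(h[312,345],h[300,315])
b=blob(im,345,312,vmin=(int(h[312,345][2])+int(h[300,315][2]))//2,r=30); print(b[1:],onz(s,*b[2][0],.022))
plan([(.4866,-.0045,.10,90)])
E
```

```text
[109  24 170] [100  36 126]
(array([329, 300,  32,  23, 564], dtype=int32), ((344.39154052734375, 311.2995300292969), (22.72900390625, 31.021499633789062), 94.62615203857422)) [ 0.48696722 -0.00351533  0.022     ]
at [ 0.4862 -0.0009  0.2387] psi 90.1 t 9.12 F [ 1.  -0.3 -1.3] w 0.0415
(0.4866, -0.0045, 0.1, 90)
   {'x': -0.12, 'y': 0.01, 'z': 4.62, 'twist': 0.0}
   {'x': -0.12, 'y': 0.01, 'z': 4.62, 'twist': 0.0}
   {'x': -0.12, 'y': 0.01, 'z': 4.62, 'twist': 0.0}
```

Call:
arm_command([
  {"x": -0.3,"y": 0,"z": 3,"twist": 0,"claw": 3.5},
  {"x": 0,"y": 0,"z": 4,"twist": 0,"claw": 3.5},
  {"x": 0,"y": 0,"z": 4,"twist": 0,"claw": 3.5},
  {"x": 0,"y": 0,"z": 3.3,"twist": 0,"claw": 3.5},
  {"x": 0,"y": 0,"z": 2,"twist": 0,"claw": 3.5},
  {"x": 0,"y": 0,"z": 0,"twist": 0,"claw": 3.5},
  {"x": 0,"y": 0,"z": 0,"twist": 0,"claw": 3.5},
])

```text
time: 10.0
eef_pos: [0.4871, -0.0039, 0.0767]
tool_rot: [0.0, 0.707, 0.708, 0.0]
contact_force: [-0.4, 0.0, -1.7]
width: 0.0418
finger_force: 62.7
```

```bash
python3 - <<'E'
from h import *
c,i=shot("s_pl","scene"); shot("w_pl"); 
plan([(.4867,-.004,.071,90)])
u,v=px(c,(.487,-.004,.05)); cv2.imwrite("pics/pl.png",cv2.resize(i[int(v)-60:int(v)+60,int(u)-70:int(u)+70],(700,600),interpolation=2))
E
```

```text
at [ 0.4873 -0.0044  0.077 ] psi 90.0 t 10.1 F [-0.2 -0.2 -1.6] w 0.042
(0.4867, -0.004, 0.071, 90)
   {'x': 0.04, 'y': -0.06, 'z': 0.6, 'twist': 0.0}
```

View pics/pl.png

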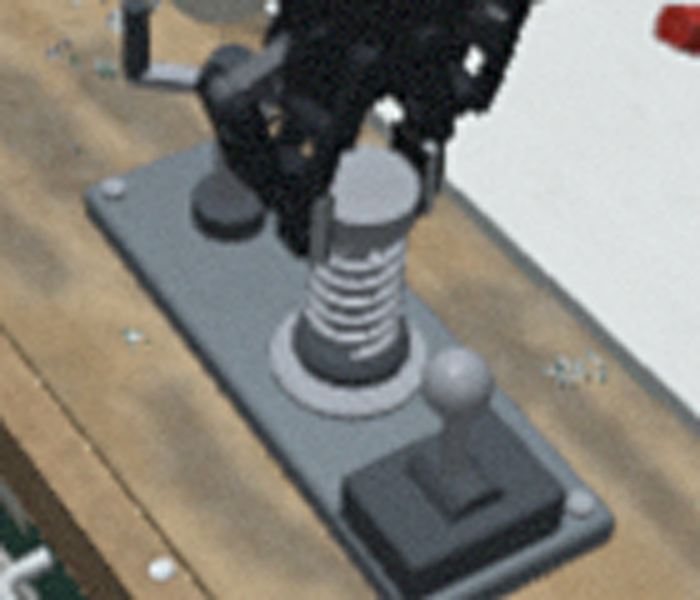

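The spring hangs centred over the pad (foot centre ~(353,345) vs pad centre (348,362), minus height effect). Lower, release, retreat.

Call:
arm_command([
  {"x": 0,"y": 0,"z": 0.3,"twist": 0,"claw": 3.5},
  {"x": 0,"y": 0,"z": 0.2,"twist": 0,"claw": 3.5},
  {"x": 0,"y": 0,"z": 0.1,"twist": 0,"claw": 3.5},
  {"x": 0,"y": 0,"z": 0,"twist": 0,"claw": 3.5},
])

```text
time: 10.6
eef_pos: [0.4868, -0.005, 0.07]
tool_rot: [0.0, 0.707, 0.707, 0.0]
contact_force: [-0.3, -0.3, 0.8]
width: 0.0416
finger_force: 62.9
```

Call:
arm_command([
  {"x": 0,"y": 0,"z": 0,"twist": 0,"claw": 4.8},
  {"x": 0,"y": 0,"z": 0,"twist": 0,"claw": 5.5},
  {"x": 0,"y": 0,"z": 0,"twist": 0,"claw": 7},
  {"x": 0,"y": 0,"z": 0,"twist": 0,"claw": 7},
  {"x": 0,"y": 0,"z": -2,"twist": 0,"claw": 7},
  {"x": 0,"y": 0,"z": -4,"twist": 0,"claw": 7},
  {"x": 0,"y": 0,"z": -5,"twist": 0,"claw": 7},
  {"x": 0,"y": 0,"z": -6,"twist": 0,"claw": 7},
])

```text
time: 11.6
eef_pos: [0.4858, -0.0049, 0.2409]
tool_rot: [-0.001, 0.707, 0.707, -0.0]
contact_force: [1.4, -1.2, -0.1]
width: 0.0698
finger_force: 0.0
```

```bash
python3 - <<'E'
from h import *
c,i=shot("w_rel"); p=px(c,(.487,-.004,.112)); print(p); print(i.shape, cv2.cvtColor(i,cv2.COLOR_BGR2HSV)[int(p[1]),int(p[0])])
b=blob(i,*p,smax=40,vmin=145,r=60); print(b and (b[1:],onz(c,*b[2][0],.112)))
plan([(.487,.12,.26,90),(.48,.36,.26,90)])
E
```

```text
(np.float64(321.5600805029034), np.float64(229.65220530729252))
(480, 640, 3) [109  18 152]
((array([ 298,  208,   47,   45, 1572], dtype=int32), ((320.833740234375, 230.5124053955078), (45.15770721435547, 46.436180114746094), 93.62733459472656)), array([ 0.48637379, -0.00476316,  0.112     ]))
at [ 0.4895 -0.0036  0.2488] psi 90.1 t 11.65 F [4.  1.6 5.6] w 0.0701
(0.487, 0.12, 0.26, 90)
   {'x': 4.12, 'y': -0.08, 'z': -0.37, 'twist': 0.0}
   {'x': 4.12, 'y': -0.08, 'z': -0.37, 'twist': 0.0}
   {'x': 4.12, 'y': -0.08, 'z': -0.37, 'twist': 0.0}
(0.48, 0.36, 0.26, 90)
   {'x': 4.8, 'y': -0.14, 'z': -0.0, 'twist': 0.0}
   {'x': 4.8, 'y': -0.14, 'z': -0.0, 'twist': 0.0}
   {'x': 4.8, 'y': -0.14, 'z': -0.0, 'twist': 0.0}
   {'x': 4.8, 'y': -0.14, 'z': -0.0, 'twist': 0.0}
   {'x': 4.8, 'y': -0.14, 'z': -0.0, 'twist': 0.0}
```

Spring stands at (0.486,-0.005) on the pad. On to the weight.

Call:
arm_command([
  {"x": 3,"y": 0,"z": -1,"twist": 0,"claw": 8.5},
  {"x": 4.5,"y": 0,"z": -1,"twist": 0,"claw": 8.5},
  {"x": 5,"y": 0,"z": 0,"twist": 0,"claw": 8.5},
  {"x": 5,"y": 0,"z": 0,"twist": 0,"claw": 8.5},
  {"x": 5,"y": 0,"z": 0,"twist": 0,"claw": 8.5},
  {"x": 5,"y": 0,"z": 0,"twist": 0,"claw": 8.5},
  {"x": 5,"y": 0,"z": 0,"twist": 0,"claw": 8.5},
  {"x": 4,"y": 0,"z": 0,"twist": 0,"claw": 8.5},
])

```text
time: 12.65
eef_pos: [0.486, 0.3622, 0.2596]
tool_rot: [-0.0, 0.707, 0.708, -0.0]
contact_force: [1.1, -1.1, 1.0]
width: 0.0851
finger_force: 0.0
```

Call:
arm_command([
  {"x": 3,"y": 0,"z": 2,"twist": 0,"claw": 8.5},
  {"x": 0,"y": 0,"z": 2,"twist": 0,"claw": 8.5},
  {"x": 0,"y": 0,"z": 0,"twist": 0,"claw": 8.5},
  {"x": 0,"y": 0,"z": 0,"twist": 0,"claw": 8.5},
])

```text
time: 13.15
eef_pos: [0.4872, 0.389, 0.2204]
tool_rot: [0.0, 0.708, 0.707, 0.0]
contact_force: [-0.6, 0.0, -0.1]
width: 0.085
finger_force: 0.0
```

```bash
python3 - <<'E'
from h import *
c,i=shot("w_wt"); g=cv2.cvtColor(i,cv2.COLOR_BGR2GRAY)
p=px(c,(.499,.422,.07)); q=px(c,(.499,.422,.032)); print(p,q)
b=blob(i,*p,smax=40,vmin=110,r=70); print(b and (b[1:],onz(c,*b[2][0],.032)))
x0,y0=int(p[0])-70,int(p[1])-70
cr=cv2.medianBlur(g[y0:y0+140,x0:x0+140],3)
for rr in ((12,22),(26,44)):
    k=cv2.HoughCircles(cr,cv2.HOUGH_GRADIENT,1,10,param1=60,param2=12,minRadius=rr[0],maxRadius=rr[1])
    if k is not None: print(rr,[(round(a[0]+x0,1),round(a[1]+y0,1),round(a[2],1),onz(c,a[0]+x0,a[1]+y0,.07 if rr[0]<20 else .032).round(4)) for a in k[0][:3].astype(float)])
plan([(.499,.422,.12,90)])
cv2.imwrite("pics/wt.png",cv2.resize(i[y0:y0+140,x0:x0+140],(420,420),interpolation=2))
E
```

```text
(np.float64(332.9381159072927), np.float64(189.18303116650384)) (np.float64(331.5195809073939), np.float64(184.66336272820018))
((array([ 304,  151,   57,   58, 2495], dtype=int32), ((332.20843505859375, 179.37222290039062), (56.52720642089844, 57.29640579223633), 179.70628356933594)), array([0.4996511 , 0.42724507, 0.032     ]))
(12, 22) [(np.float64(333.5), np.float64(183.5), np.float64(12.9), array([0.4995, 0.427 , 0.07  ]))]
(26, 44) [(np.float64(332.5), np.float64(178.5), np.float64(26.4), array([0.4999, 0.4281, 0.032 ])), (np.float64(321.5), np.float64(194.5), np.float64(28.3), array([0.4889, 0.4122, 0.032 ]))]
at [0.4873 0.3893 0.2208] psi 89.9 t 13.2 F [ 0.2 -0.8 -0.5] w 0.0846
(0.499, 0.422, 0.12, 90)
   {'x': 1.09, 'y': 0.39, 'z': 3.36, 'twist': -0.0}
   {'x': 1.09, 'y': 0.39, 'z': 3.36, 'twist': -0.0}
   {'x': 1.09, 'y': 0.39, 'z': 3.36, 'twist': -0.0}
```

View pics/wt.png

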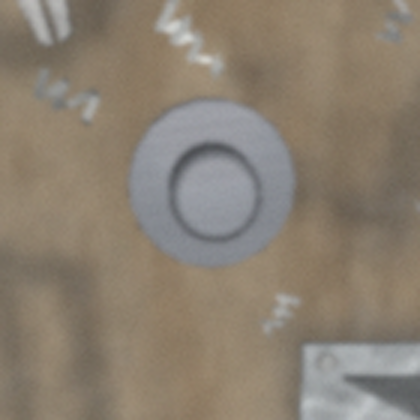

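Disc and grip circles agree on (0.4996, 0.427). Descend in two stages with a check.

Call:
arm_command([
  {"x": 1.3,"y": 0.4,"z": 3,"twist": 0,"claw": 8.5},
  {"x": 1.3,"y": 0.4,"z": 4,"twist": 0,"claw": 8.5},
  {"x": 1.2,"y": 0.4,"z": 3,"twist": 0,"claw": 8.5},
  {"x": 0,"y": 0,"z": 0,"twist": 0,"claw": 8.5},
  {"x": 0,"y": 0,"z": 0,"twist": 0,"claw": 8.5},
])

```text
time: 13.82
eef_pos: [0.4992, 0.4281, 0.1216]
tool_rot: [0.0, 0.707, 0.707, 0.001]
contact_force: [-0.2, 0.4, 0.4]
width: 0.0848
finger_force: 0.0
```

```bash
python3 - <<'E'
from h import *
c,i=shot("w_wt2"); g=cv2.cvtColor(i,cv2.COLOR_BGR2GRAY)
p=px(c,(.4996,.427,.07)); print(p)
x0,y0=int(p[0])-60,int(p[1])-60; cr=cv2.medianBlur(g[y0:y0+120,x0:x0+120],3)
k=cv2.HoughCircles(cr,cv2.HOUGH_GRADIENT,1,10,param1=60,param2=12,minRadius=18,maxRadius=30)
if k is not None: print([(round(float(a[2]),1),onz(c,a[0]+x0,a[1]+y0,.07).round(4)) for a in k[0][:3]])
plan([(.4996,.427,.026,90)])
E
```

```text
(np.float64(320.5320142640248), np.float64(260.55487429315923))
[(19.9, array([0.5009, 0.4277, 0.07  ])), (20.2, array([0.4996, 0.4351, 0.07  ])), (29.3, array([0.4964, 0.445 , 0.07  ]))]
at [0.4993 0.4282 0.1219] psi 90.0 t 13.88 F [-0.8  0.9  1. ] w 0.0854
(0.4996, 0.427, 0.026, 90)
   {'x': -0.06, 'y': 0.01, 'z': 4.8, 'twist': -0.0}
   {'x': -0.06, 'y': 0.01, 'z': 4.8, 'twist': -0.0}
```

Call:
arm_command([
  {"x": -0.1,"y": 0,"z": 3,"twist": 0,"claw": 8.5},
  {"x": 0,"y": 0,"z": 3,"twist": 0,"claw": 8.5},
  {"x": 0,"y": 0,"z": 2,"twist": 0,"claw": 8.5},
  {"x": 0,"y": 0,"z": 1.6,"twist": 0,"claw": 8.5},
  {"x": 0,"y": 0,"z": 0,"twist": 0,"claw": 6},
  {"x": 0,"y": 0,"z": 0,"twist": 0,"claw": 3.5},
  {"x": 0,"y": 0,"z": 0,"twist": 0,"claw": 2},
  {"x": 0,"y": 0,"z": 0,"twist": 0,"claw": 2},
])

```text
time: 14.88
eef_pos: [0.4991, 0.4277, 0.0251]
tool_rot: [0.0, 0.707, 0.707, 0.001]
contact_force: [0.2, -0.4, 4.5]
width: 0.0264
finger_force: 59.0
```

Call:
arm_command([
  {"x": 0,"y": 0,"z": 0,"twist": 0,"claw": 2},
  {"x": 0,"y": 0,"z": 0,"twist": 0,"claw": 2},
  {"x": 0,"y": 0,"z": 0,"twist": 0,"claw": 2},
])

```text
time: 15.25
eef_pos: [0.4992, 0.4277, 0.0251]
tool_rot: [0.0, 0.707, 0.707, 0.001]
contact_force: [0.6, -0.9, 5.4]
width: 0.0265
finger_force: 59.1
```

Gripped (26.5 mm reading, 59 N). Lift and carry back.

Call:
arm_command([
  {"x": 0,"y": 0,"z": -2,"twist": 0,"claw": 2},
  {"x": 0,"y": 0,"z": -4,"twist": 0,"claw": 2},
  {"x": 0,"y": 0,"z": -4,"twist": 0,"claw": 2},
  {"x": 0,"y": 0,"z": -5,"twist": 0,"claw": 2},
  {"x": 0,"y": 0,"z": -4,"twist": 0,"claw": 2},
  {"x": 0,"y": 0,"z": -3,"twist": 0,"claw": 2},
  {"x": -2,"y": -0.3,"z": 0,"twist": 0,"claw": 2},
  {"x": -4,"y": -0.3,"z": 0,"twist": 0,"claw": 2},
])

```text
time: 16.25
eef_pos: [0.4908, 0.368, 0.2445]
tool_rot: [-0.001, 0.706, 0.708, 0.0]
contact_force: [0.8, -1.1, -5.1]
width: 0.0267
finger_force: 60.3
```

Call:
arm_command([
  {"x": -5,"y": -0.4,"z": 0,"twist": 0,"claw": 2},
  {"x": -5,"y": -0.3,"z": 0,"twist": 0,"claw": 2},
  {"x": -5,"y": 0,"z": 0,"twist": 0,"claw": 2},
  {"x": -5,"y": 0,"z": 0,"twist": 0,"claw": 2},
  {"x": -5,"y": 0,"z": 0,"twist": 0,"claw": 2},
  {"x": -5,"y": 0,"z": 0,"twist": 0,"claw": 2},
  {"x": -4,"y": 0,"z": 0,"twist": 0,"claw": 2},
  {"x": -2,"y": 0,"z": 0,"twist": 0,"claw": 2},
])

```text
time: 17.25
eef_pos: [0.4845, 0.0045, 0.2441]
tool_rot: [0.0, 0.708, 0.706, -0.001]
contact_force: [0.7, 0.3, -5.2]
width: 0.0266
finger_force: 60.3
```

Call:
arm_command([
  {"x": -1.2,"y": 0,"z": 2,"twist": 0,"claw": 2},
  {"x": 0,"y": 0,"z": 3,"twist": 0,"claw": 2},
  {"x": 0,"y": 0,"z": 1.5,"twist": 0,"claw": 2},
  {"x": 0,"y": 0,"z": 0,"twist": 0,"claw": 2},
  {"x": 0,"y": 0,"z": 0,"twist": 0,"claw": 2},
])

```text
time: 17.88
eef_pos: [0.4861, -0.0043, 0.1799]
tool_rot: [0.0, 0.707, 0.707, 0.0]
contact_force: [1.1, 0.6, -5.8]
width: 0.0264
finger_force: 60.3
```

```bash
python3 - <<'E'
from h import *
plan([(.4864,-.0044,.150,90)])
E
```

```text
at [ 0.4861 -0.0043  0.1799] psi 90.1 t 17.88 F [ 1.1  0.6 -5.8] w 0.0264
(0.4864, -0.0044, 0.15, 90)
   {'x': -0.01, 'y': 0.03, 'z': 2.99, 'twist': 0.1}
```

Call:
arm_command([
  {"x": 0,"y": 0,"z": 2,"twist": 0,"claw": 2},
  {"x": 0,"y": 0,"z": 1.5,"twist": 0,"claw": 2},
  {"x": 0,"y": 0,"z": 0.5,"twist": 0,"claw": 2},
  {"x": 0,"y": 0,"z": 0.3,"twist": 0,"claw": 2},
  {"x": 0,"y": 0,"z": 0.3,"twist": 0,"claw": 2},
  {"x": 0,"y": 0,"z": 0,"twist": 0,"claw": 2},
  {"x": 0,"y": 0,"z": 0,"twist": 0,"claw": 2},
])

```text
time: 18.75
eef_pos: [0.4858, -0.0048, 0.1332]
tool_rot: [0.0, 0.707, 0.707, 0.0]
contact_force: [0.8, 1.1, -4.0]
width: 0.0261
finger_force: 60.5
```

```bash
python3 - <<'E'
from h import *
c,i=shot("s_ld","scene"); print(get_state()["contact_force"])
u,v=px(c,(.487,-.004,.09)); cv2.imwrite("pics/ld.png",cv2.resize(i[int(v)-70:int(v)+70,int(u)-70:int(u)+70],(600,600),interpolation=2)); print(u,v)
E
```

```text
[ 0.68101963  0.04826031 -4.35991718]
346.1870260596024 287.53278277679755
```

View pics/ld.png

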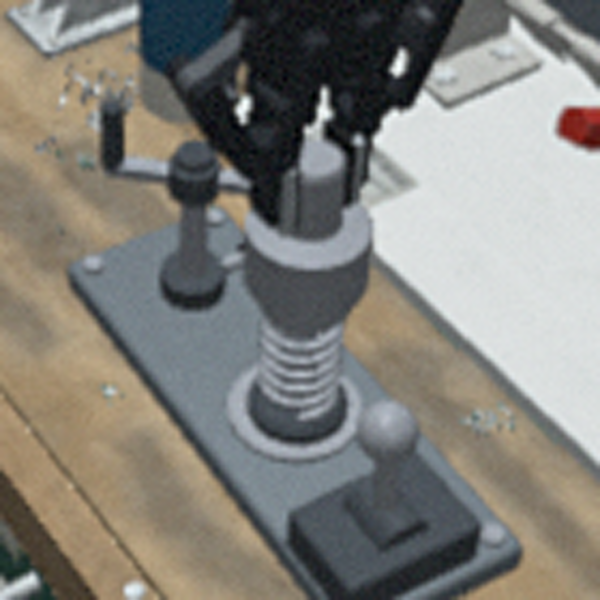

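Weight sits on the cap, spring beginning to compress (disc centre col ~309, foot col ~298 in crop). Check that column shift is just perspective, then keep lowering.

```bash
python3 - <<'E'
from h import *
c=calibration("scene")
for z in (.027,.1,.138): 
    u,v=px(c,(.4864,-.0048,z)); print(z,round((u-276)*4.286,1),round((v-217)*4.286,1), [round(4.286*(a-b),1) for a,b in zip(px(c,(.4964,-.0048,z)),(u,v))])
E
```

```text
0.027 294.2 399.2 [np.float64(17.2), np.float64(-8.6)]
0.1 301.9 287.9 [np.float64(18.1), np.float64(-8.5)]
0.138 306.2 224.9 [np.float64(18.7), np.float64(-8.4)]
```

Call:
arm_command([
  {"x": 0,"y": 0,"z": 0.3,"twist": 0,"claw": 2},
  {"x": 0,"y": 0,"z": 0.3,"twist": 0,"claw": 2},
  {"x": 0,"y": 0,"z": 0.3,"twist": 0,"claw": 2},
  {"x": 0,"y": 0,"z": 0.1,"twist": 0,"claw": 2},
  {"x": 0,"y": 0,"z": 0,"twist": 0,"claw": 2},
  {"x": 0,"y": 0,"z": 0,"twist": 0,"claw": 2},
])

```text
time: 19.55
eef_pos: [0.4857, -0.0049, 0.123]
tool_rot: [0.0, 0.707, 0.707, 0.0]
contact_force: [0.7, 0.9, -1.5]
width: 0.0264
finger_force: 60.8
```

Call:
arm_command([
  {"x": 0,"y": 0,"z": 0.3,"twist": 0,"claw": 2},
  {"x": 0,"y": 0,"z": 0.2,"twist": 0,"claw": 2},
  {"x": 0,"y": 0,"z": 0,"twist": 0,"claw": 2},
  {"x": 0,"y": 0,"z": 0,"twist": 0,"claw": 2},
  {"x": 0,"y": 0,"z": 0,"twist": 0,"claw": 2},
])

```text
time: 20.18
eef_pos: [0.4857, -0.0048, 0.118]
tool_rot: [0.0, 0.707, 0.707, 0.0]
contact_force: [1.5, 1.2, 0.2]
width: 0.0263
finger_force: 60.9
```

```bash
python3 - <<'E'
from h import *
for k in range(4):
    s=get_state(); print(s["contact_force"].round(2),s["eef_pos"].round(4)); snapshot("scene")
E
```

```text
[1.51 1.2  0.19] [ 0.4857 -0.0048  0.118 ]
[ 1.31  0.69 -0.47] [ 0.4857 -0.0049  0.118 ]
[ 1.13 -0.42 -0.85] [ 0.4857 -0.0048  0.118 ]
[ 1.39  0.72 -0.4 ] [ 0.4857 -0.0048  0.118 ]
```

Call:
arm_command([
  {"x": 0,"y": 0,"z": 0.1,"twist": 0,"claw": 2},
  {"x": 0,"y": 0,"z": 0,"twist": 0,"claw": 2.8},
  {"x": 0,"y": 0,"z": 0,"twist": 0,"claw": 3.4},
  {"x": 0,"y": 0,"z": 0,"twist": 0,"claw": 4.5},
  {"x": 0,"y": 0,"z": 0,"twist": 0,"claw": 6},
  {"x": 0,"y": 0,"z": 0,"twist": 0,"claw": 6},
  {"x": 0,"y": 0,"z": -2,"twist": 0,"claw": 6},
  {"x": 0,"y": 0,"z": -3,"twist": 0,"claw": 6},
])

```text
time: 21.38
eef_pos: [0.4848, -0.0048, 0.1668]
tool_rot: [-0.001, 0.707, 0.707, -0.001]
contact_force: [0.1, 0.3, -0.1]
width: 0.0602
finger_force: 0.0
```

Call:
arm_command([
  {"x": 0,"y": 0,"z": -4,"twist": 0,"claw": 6},
  {"x": 0,"y": 0,"z": -4,"twist": 0,"claw": 6},
  {"x": 0,"y": 0,"z": 0,"twist": 0,"claw": 4},
  {"x": 0,"y": 0,"z": 0,"twist": 0,"claw": 4},
])

```text
time: 21.88
eef_pos: [0.4852, -0.0051, 0.2464]
tool_rot: [0.0, 0.707, 0.707, -0.0]
contact_force: [0.0, 0.5, -0.5]
width: 0.0403
finger_force: 0.0
```

```bash
python3 - <<'E'
from h import *
c,i=shot("w_a"); s,j=shot("s_a","scene"); t,k=shot("t_a","top"); st=get_state(); print(st["eef_pos"],st["contact_force"])
# dump colours around pin/post/arm & where they'd project
for n,cc in (("wrist",c),("scene",s),("top",t)):
    print(n,[np.round(px(cc,p)).tolist() for p in [(.4864,-.0048,.05),(.49,.09,.1),(.46,.12,.12)]])
# weight in wrist: grip top/disc via hough
g=cv2.cvtColor(i,cv2.COLOR_BGR2GRAY)
p=px(c,(.4864,-.0048,.16)); x0,y0=int(p[0])-80,int(p[1])-80; cr=cv2.medianBlur(g[y0:y0+160,x0:x0+160],3)
for a,b in ((14,28),(32,60)):
    q=cv2.HoughCircles(cr,cv2.HOUGH_GRADIENT,1,10,param1=60,param2=12,minRadius=a,maxRadius=b)
    if q is not None: print([(np.round(w+[x0,y0,0],1).tolist()) for w in q[0][:3]])
print(p)
E
```

```text
[ 0.48489654 -0.00499087  0.2457997 ] [-0.38463299 -0.17578764  0.77517156]
wrist [[321.0, 215.0], [326.0, 115.0], [287.0, 70.0]]
scene [[345.0, 302.0], [321.0, 256.0], [300.0, 246.0]]
top [[369.0, 265.0], [334.0, 261.0], [322.0, 272.0]]
[[321.5, 209.5, 27.4], [329.5, 242.5, 27.4], [312.5, 241.5, 27.4]]
[[321.5, 233.5, 32.5], [307.5, 231.5, 45.0], [320.5, 222.5, 37.9]]
(np.float64(321.6802449712563), np.float64(243.60165681287947))
```

```bash
cat >> h.py <<'E'
def tri(obs):
    A=np.zeros((3,3));b=np.zeros(3)
    for c,u,v in obs:
        o,d=ray(c,u,v); P=np.eye(3)-np.outer(d,d); A+=P;b+=P@o
    x=np.linalg.solve(A,b); return x,[np.round(np.subtract(px(c,x),(u,v)),1).tolist() for c,u,v in obs]
E
python3 - <<'E'
from h import *
t,s=calibration("top"),calibration("scene"); w,_=load("w_pad")
for n,o in {"pintop":[(t,322.7,271.3),(s,302.3,241),(w,366,91)],"posttop":[(t,333.7,262.3),(s,321,251),(w,386,125)],"tip":[(t,347,248.3),(s,343.7,260.3),(w,422,158)]}.items():
    print(n,*tri(o)); print("  2-view",*tri(o[:2]))
print("ball",tri([(t,405.7,272),(s,366.5,317)]))
E
```

```text
pintop [0.46122751 0.11667274 0.13367174] [[0.3, -0.0], [-0.7, 0.1], [1.4, -0.1]]
  2-view [0.46198222 0.11694067 0.13338226] [[0.2, -0.3], [-0.5, 0.0]]
posttop [0.48561906 0.08919153 0.11529205] [[0.4, -0.1], [-1.8, 0.3], [3.4, 0.7]]
  2-view [0.48733655 0.089124   0.11521966] [[0.5, -0.8], [-1.1, 0.1]]
tip [0.52414428 0.05774194 0.09638746] [[-0.4, -0.4], [-0.4, -0.0], [-0.5, 1.5]]
  2-view [0.52350612 0.05652737 0.09742428] [[0.1, -0.2], [-0.2, 0.0]]
ball (array([ 0.46649239, -0.09174224,  0.1018732 ]), [[0.1, -0.1], [-0.1, 0.0]])
```

Mark level ≈ 0.097 from three consistent estimates (pin top 0.1335−0.038, tip, post). Pin at (0.461,0.117). Hover over it and check.

```bash
python3 - <<'E'
from h import *
plan([(.4615,.117,.20,90)])
E
```

```text
at [ 0.4849 -0.005   0.2458] psi 90.0 t 22.02 F [-0.4 -0.2  0.8] w 0.0399
(0.4615, 0.117, 0.2, 90)
   {'x': 4.07, 'y': -0.78, 'z': 1.53, 'twist': 0.0}
   {'x': 4.07, 'y': -0.78, 'z': 1.53, 'twist': 0.0}
   {'x': 4.07, 'y': -0.78, 'z': 1.53, 'twist': 0.0}
```

Call:
arm_command([
  {"x": 3,"y": -0.6,"z": 0,"twist": 0,"claw": 5},
  {"x": 4,"y": -1,"z": 1,"twist": 0,"claw": 5},
  {"x": 3.5,"y": -0.8,"z": 2,"twist": 0,"claw": 5},
  {"x": 1.7,"y": 0,"z": 1.6,"twist": 0,"claw": 5},
  {"x": 0,"y": 0,"z": 0,"twist": 0,"claw": 5},
  {"x": 0,"y": 0,"z": 0,"twist": 0,"claw": 5},
])

```text
time: 22.78
eef_pos: [0.4617, 0.1164, 0.2009]
tool_rot: [-0.0, 0.707, 0.707, -0.0]
contact_force: [-0.1, -0.4, 0.3]
width: 0.0498
finger_force: 0.0
```

```bash
python3 - <<'E'
from h import *
c,i=shot("w_pin"); p=px(c,(.4615,.117,.134)); print(p,get_state()["eef_pos"])
g=cv2.cvtColor(cv2.GaussianBlur(i,(3,3),0),cv2.COLOR_BGR2GRAY)
for th in (60,75):
  m=(g<th).astype(np.uint8); w=np.zeros_like(m); w[int(p[1])-70:int(p[1])+50,int(p[0])-45:int(p[0])+100]=1
  n,l,st,ce=cv2.connectedComponentsWithStats(m*w); print(th,[(a.tolist(),b.round(1).tolist()) for a,b in zip(st[1:],ce[1:]) if a[4]>40])
print("post top exp",px(c,(.4905,.09,.113)),"pin base",px(c,(.4615,.117,.1)))
sub=g[int(p[1])-60:int(p[1])+44:5,int(p[0])-45:int(p[0])+95:5]; print("\n".join(" ".join(f"{x:3d}" for x in r) for r in sub))
E
```

```text
(np.float64(319.78657990838224), np.float64(251.02630789250043)) [0.4619194  0.11621033 0.20111297]
60 [([315, 229, 13, 13, 132], [321.1, 235.4]), ([380, 240, 7, 13, 81], [383.1, 246.1]), ([351, 251, 16, 9, 83], [358.1, 254.0]), ([377, 289, 11, 12, 91], [381.1, 295.5])]
75 [([314, 229, 15, 16, 176], [321.2, 236.1]), ([335, 229, 26, 10, 86], [346.8, 231.9]), ([379, 240, 9, 13, 99], [383.1, 246.1]), ([341, 249, 30, 35, 526], [356.0, 265.2]), ([377, 289, 12, 12, 106], [381.5, 295.3])]
post top exp (np.float64(357.5669649572883), np.float64(276.5618800868665)) pin base (np.float64(319.8192391648173), np.float64(238.28575280431016))
113 112 117 134 143 139 128  95  88  91 101 111 112 112 121 132 131 124 117 116 122 129 135 140 144 143 142 145
114 113 119 132 143 138 117 120 120 119 120 117 114 113 111 110 107 103 102  99  96  94  95  92 107 143 142 144
115 114 117 133 147 139 116 126 164 142 126 125 124 125 125 123 124 124 125 125 124 123 121 124 122 137 139 143
121 115 119 135 149 142 116 126 158 146 124 123 124 125 125 126 124 126 125 123 125 124 147 164 125 140 143 147
120 116 121 138 
[... 1187 characters left out ...]
 125 125 115 134 137 137 133
133 142 148 147 143 144 110 126 125 127 128 127 126 107  68  59  77  78  73  71 121 126 125 110 131 133 134 127
136 138 140 140 142 146 110 124 123 125 124 125 125 115  69  75  76  76  76  72 118 125 125 111 132 127 131 128
130 136 137 141 147 149 113 124 123 124 126 125 125 123  75  76  75  74  74  74 111 125 124 110 133 136 135 131
131 131 131 135 143 150 113 125 125 124 125 124 124 125 114  70  75  73  76 132 149 110 123 115 132 138 136 130
132 120 123 123 134 143 113 126 126 124 125 124 124 126 127 121 107 110 119 147 157 141 105 113 129 137 135 131
132 118 116 117 134 142 115 124 126 126 126 126 127 124 124 125 124 125 125 122 143  27  71  89  97 140 135 128
```

Pin top found at (320,245), close to predicted. Move y +3 mm, descend so tips stay just above the post top, pinch.

Call:
arm_command([
  {"x": 0.3,"y": 0,"z": 3,"twist": 0,"claw": 5},
  {"x": 0,"y": 0,"z": 4,"twist": 0,"claw": 5},
  {"x": 0,"y": 0,"z": 2,"twist": 0,"claw": 5},
  {"x": 0,"y": 0,"z": 1.3,"twist": 0,"claw": 5},
  {"x": 0,"y": 0,"z": 0,"twist": 0,"claw": 3},
  {"x": 0,"y": 0,"z": 0,"twist": 0,"claw": 1.5},
  {"x": 0,"y": 0,"z": 0,"twist": 0,"claw": 0.6},
  {"x": 0,"y": 0,"z": 0,"twist": 0,"claw": 0.6},
])

```text
time: 23.82
eef_pos: [0.4624, 0.1202, 0.0989]
tool_rot: [0.001, 0.707, 0.707, 0.001]
contact_force: [0.0, -1.2, 7.1]
width: 0.0095
finger_force: 58.7
```

Call:
arm_command([
  {"x": 0,"y": 0,"z": 0,"twist": 0,"claw": 0.6},
  {"x": 0,"y": 0,"z": 0,"twist": 0,"claw": 0.6},
])

```text
time: 24.08
eef_pos: [0.4624, 0.1201, 0.0989]
tool_rot: [0.001, 0.707, 0.707, 0.001]
contact_force: [-0.2, -0.9, 7.2]
width: 0.0094
finger_force: 58.7
```

Pinched (9.4 mm reading, 59 N). Lead it round the post.

Call:
arm_command([
  {"x": 0.36,"y": 0.43,"z": 0,"twist": 0,"claw": 0.6},
  {"x": 0.31,"y": 0.46,"z": 0,"twist": 0,"claw": 0.6},
  {"x": 0.24,"y": 0.5,"z": 0,"twist": 0,"claw": 0.6},
  {"x": 0.17,"y": 0.54,"z": 0,"twist": 0,"claw": 0.6},
  {"x": 0,"y": 0,"z": 0,"twist": 0,"claw": 0.6},
  {"x": 0,"y": 0,"z": 0,"twist": 0,"claw": 0.6},
])

```text
time: 24.82
eef_pos: [0.4799, 0.1334, 0.0987]
tool_rot: [-0.001, 0.707, 0.708, 0.001]
contact_force: [-5.2, 5.6, 7.0]
width: 0.0093
finger_force: 59.4
```

Call:
arm_command([
  {"x": 0.1,"y": 0.4,"z": 0,"twist": 0,"claw": 0.6},
  {"x": 0,"y": 0.3,"z": 0,"twist": 0,"claw": 0.6},
  {"x": 0,"y": 0,"z": 0,"twist": 0,"claw": 0.6},
  {"x": 0,"y": 0,"z": 0,"twist": 0,"claw": 0.6},
])

```text
time: 25.32
eef_pos: [0.4872, 0.136, 0.0989]
tool_rot: [-0.002, 0.706, 0.708, 0.002]
contact_force: [-4.2, 9.2, 4.6]
width: 0.0096
finger_force: 59.1
```

Call:
arm_command([
  {"x": 0.3,"y": 0.2,"z": 0,"twist": 0,"claw": 0.6},
  {"x": 0,"y": 0.2,"z": 0,"twist": 0,"claw": 0.6},
  {"x": 0,"y": 0,"z": 0,"twist": 0,"claw": 0.6},
  {"x": 0,"y": 0,"z": 0,"twist": 0,"claw": 0.6},
])

```text
time: 25.82
eef_pos: [0.4916, 0.1368, 0.0988]
tool_rot: [-0.001, 0.707, 0.707, 0.001]
contact_force: [-3.3, 3.2, 6.1]
width: 0.0095
finger_force: 59.2
```

Call:
arm_command([
  {"x": 0,"y": 0.2,"z": 0,"twist": 0,"claw": 0.6},
  {"x": 0,"y": 0.2,"z": 0,"twist": 0,"claw": 0.6},
  {"x": 0,"y": 0,"z": 0,"twist": 0,"claw": 0.6},
  {"x": 0,"y": 0,"z": 0,"twist": 0,"claw": 0.6},
])

```text
time: 26.32
eef_pos: [0.4933, 0.1368, 0.0986]
tool_rot: [-0.002, 0.707, 0.708, -0.001]
contact_force: [-11.2, 2.7, 12.7]
width: 0.0093
finger_force: 60.1
```

Call:
arm_command([
  {"x": 0,"y": 0.2,"z": 0,"twist": 0,"claw": 0.6},
  {"x": 0,"y": 0.2,"z": 0,"twist": 0,"claw": 0.6},
  {"x": 0,"y": 0,"z": 0,"twist": 0,"claw": 0.6},
])

```text
time: 26.7
eef_pos: [0.4936, 0.1372, 0.0983]
tool_rot: [-0.003, 0.706, 0.708, -0.004]
contact_force: [-22.9, 3.2, 22.8]
width: 0.0098
finger_force: 61.4
```

```bash
python3 - <<'E'
from h import *
shot("s_in","scene"); shot("t_in","top"); print(get_state()["contact_force"])
E
```

```text
[-23.48587365   2.80292226  23.03972201]
```

Stalled at the stop with force rising. Release and lift.

Call:
arm_command([
  {"x": 0,"y": -0.3,"z": 0,"twist": 0,"claw": 1.2},
  {"x": 0,"y": 0,"z": 0,"twist": 0,"claw": 2.5},
  {"x": 0,"y": 0,"z": 0,"twist": 0,"claw": 4},
  {"x": 0,"y": 0,"z": 0,"twist": 0,"claw": 5},
  {"x": 0,"y": 0,"z": -2,"twist": 0,"claw": 5},
  {"x": 0,"y": 0,"z": -4,"twist": 0,"claw": 5},
  {"x": 0,"y": 0,"z": -4,"twist": 0,"claw": 5},
  {"x": 0,"y": 0,"z": 0,"twist": 0,"claw": 5},
])

```text
time: 27.8
eef_pos: [0.4988, 0.136, 0.2021]
tool_rot: [0.002, 0.707, 0.707, 0.003]
contact_force: [0.7, 0.4, 0.2]
width: 0.0503
finger_force: 0.0
```

```bash
python3 - <<'E'
from h import *
plan([(.40,.11,.2,90),(.40,-.03,.16,90)])
E
```

```text
at [0.4988 0.136  0.2021] psi 90.0 t 27.8 F [0.7 0.4 0.2] w 0.0503
(0.4, 0.11, 0.2, 90)
   {'x': -0.87, 'y': -3.29, 'z': 0.07, 'twist': 0.0}
   {'x': -0.87, 'y': -3.29, 'z': 0.07, 'twist': 0.0}
   {'x': -0.87, 'y': -3.29, 'z': 0.07, 'twist': 0.0}
(0.4, -0.03, 0.16, 90)
   {'x': -4.67, 'y': 0.0, 'z': 1.33, 'twist': 0.0}
   {'x': -4.67, 'y': 0.0, 'z': 1.33, 'twist': 0.0}
   {'x': -4.67, 'y': 0.0, 'z': 1.33, 'twist': 0.0}
```

Now read heights mechanically: touch the pin top with closed fingertips, then the bench, for a reference (mark = pin top − 38 mm).

Call:
arm_command([
  {"x": -0.1,"y": -0.5,"z": 0,"twist": 0,"claw": 0},
  {"x": 0,"y": 0,"z": 2,"twist": 0,"claw": 0},
  {"x": 0,"y": 0,"z": 2,"twist": 0,"claw": 0},
  {"x": 0,"y": 0,"z": 1,"twist": 0,"claw": 0},
  {"x": 0,"y": 0,"z": 0,"twist": 0,"claw": 0},
  {"x": 0,"y": 0,"z": 0,"twist": 0,"claw": 0},
  {"x": 0,"y": 0,"z": 0,"twist": 0,"claw": 0},
])

```text
time: 28.68
eef_pos: [0.4922, 0.1341, 0.1485]
tool_rot: [0.0, 0.707, 0.707, 0.0]
contact_force: [-0.6, 0.2, 0.8]
width: 0.0
finger_force: 0.0
```

Call:
arm_command([
  {"x": 0,"y": 0,"z": 0.3,"twist": 0,"claw": 0},
  {"x": 0,"y": 0,"z": 0.3,"twist": 0,"claw": 0},
  {"x": 0,"y": 0,"z": 0.3,"twist": 0,"claw": 0},
  {"x": 0,"y": 0,"z": 0,"twist": 0,"claw": 0},
])

```text
time: 29.18
eef_pos: [0.4916, 0.1339, 0.1385]
tool_rot: [-0.0, 0.707, 0.707, -0.0]
contact_force: [-0.5, -0.2, -0.5]
width: -0.0
finger_force: 0.0
```

Call:
arm_command([
  {"x": 0,"y": 0,"z": 0.3,"twist": 0,"claw": 0},
  {"x": 0,"y": 0,"z": 0.3,"twist": 0,"claw": 0},
  {"x": 0,"y": 0,"z": 0,"twist": 0,"claw": 0},
  {"x": 0,"y": 0,"z": 0,"twist": 0,"claw": 0},
])

```text
time: 29.68
eef_pos: [0.4918, 0.134, 0.1329]
tool_rot: [-0.0, 0.707, 0.707, -0.0]
contact_force: [0.0, -0.6, 0.2]
width: 0.0002
finger_force: 0.0
```

Call:
arm_command([
  {"x": 0,"y": 0,"z": 0.3,"twist": 0,"claw": 0},
  {"x": 0,"y": 0,"z": 0,"twist": 0,"claw": 0},
  {"x": 0,"y": 0,"z": 0,"twist": 0,"claw": 0},
])

```text
time: 30.05
eef_pos: [0.4918, 0.134, 0.1299]
tool_rot: [-0.0, 0.707, 0.707, -0.0]
contact_force: [-0.4, 0.2, -0.1]
width: 0.0002
finger_force: 0.0
```

Call:
arm_command([
  {"x": 0,"y": 0,"z": 0.3,"twist": 0,"claw": 0},
  {"x": 0,"y": 0,"z": 0,"twist": 0,"claw": 0},
  {"x": 0,"y": 0,"z": 0,"twist": 0,"claw": 0},
])

```text
time: 30.42
eef_pos: [0.4918, 0.1339, 0.1269]
tool_rot: [-0.0, 0.707, 0.707, -0.0]
contact_force: [0.2, -0.1, 0.0]
width: -0.0
finger_force: 0.0
```

Call:
arm_command([
  {"x": 0,"y": 0,"z": 0.2,"twist": 0,"claw": 0},
  {"x": 0,"y": 0,"z": 0,"twist": 0,"claw": 0},
  {"x": 0,"y": 0,"z": 0,"twist": 0,"claw": 0},
])

```text
time: 30.8
eef_pos: [0.4918, 0.1339, 0.1249]
tool_rot: [0.0, 0.707, 0.707, -0.0]
contact_force: [-0.0, -1.1, 0.2]
width: -0.0001
finger_force: 0.0
```

Call:
arm_command([
  {"x": 0,"y": 0,"z": 0.2,"twist": 0,"claw": 0},
  {"x": 0,"y": 0,"z": 0,"twist": 0,"claw": 0},
  {"x": 0,"y": 0,"z": 0,"twist": 0,"claw": 0},
])

```text
time: 31.18
eef_pos: [0.4918, 0.1339, 0.1229]
tool_rot: [-0.0, 0.707, 0.707, -0.0]
contact_force: [0.7, -0.1, 0.1]
width: 0.0003
finger_force: 0.0
```

Call:
arm_command([
  {"x": 0,"y": 0,"z": 0.2,"twist": 0,"claw": 0},
  {"x": 0,"y": 0,"z": 0.2,"twist": 0,"claw": 0},
  {"x": 0,"y": 0,"z": 0,"twist": 0,"claw": 0},
])

```text
time: 31.55
eef_pos: [0.4917, 0.1339, 0.1187]
tool_rot: [-0.0, 0.707, 0.707, -0.0]
contact_force: [-0.7, 0.1, 1.1]
width: -0.0001
finger_force: 0.0
```

Call:
arm_command([
  {"x": 0,"y": 0,"z": 0.2,"twist": 0,"claw": 0},
  {"x": 0,"y": 0,"z": 0.1,"twist": 0,"claw": 0},
  {"x": 0,"y": 0,"z": 0,"twist": 0,"claw": 0},
])

```text
time: 31.92
eef_pos: [0.4922, 0.1343, 0.1176]
tool_rot: [0.001, 0.707, 0.707, 0.0]
contact_force: [-5.5, -2.8, 19.8]
width: -0.0002
finger_force: 9.7
```

```bash
python3 - <<'E'
from h import *
s=get_state();print(s["eef_pos"].round(4),s["contact_force"].round(1))
E
```

```text
[0.4922 0.1343 0.1176] [-5.5 -2.8 19.8]
```

Contact at eef z ≈ 0.1185. Now bench reference at about (0.45,0.21).

Call:
arm_command([
  {"x": 0,"y": 0,"z": -2,"twist": 0,"claw": 0},
  {"x": 0,"y": 0,"z": -2,"twist": 0,"claw": 0},
  {"x": 3,"y": -1,"z": 0,"twist": 0,"claw": 0},
  {"x": 4.5,"y": -3,"z": 0,"twist": 0,"claw": 0},
  {"x": 0.5,"y": 0,"z": 4,"twist": 0,"claw": 0},
  {"x": 0,"y": 0,"z": 5,"twist": 0,"claw": 0},
  {"x": 0,"y": 0,"z": 4,"twist": 0,"claw": 0},
  {"x": 0,"y": 0,"z": 1.2,"twist": 0,"claw": 0},
])

```text
time: 32.92
eef_pos: [0.4504, 0.2134, 0.0119]
tool_rot: [-0.001, 0.707, 0.707, -0.002]
contact_force: [-0.8, -0.0, 0.6]
width: -0.0001
finger_force: 0.0
```

Call:
arm_command([
  {"x": 0,"y": 0,"z": 0.5,"twist": 0,"claw": 0},
  {"x": 0,"y": 0,"z": 0.5,"twist": 0,"claw": 0},
  {"x": 0,"y": 0,"z": 0,"twist": 0,"claw": 0},
])

```text
time: 33.3
eef_pos: [0.4524, 0.214, 0.0046]
tool_rot: [0.0, 0.707, 0.707, 0.001]
contact_force: [-0.1, 0.3, -0.3]
width: -0.0001
finger_force: 0.0
```

Call:
arm_command([
  {"x": 0,"y": 0,"z": 0.4,"twist": 0,"claw": 0},
  {"x": 0,"y": 0,"z": 0.3,"twist": 0,"claw": 0},
  {"x": 0,"y": 0,"z": 0,"twist": 0,"claw": 0},
])

```text
time: 33.67
eef_pos: [0.4517, 0.2138, -0.0033]
tool_rot: [-0.0, 0.707, 0.707, -0.0]
contact_force: [-0.4, -0.1, -0.5]
width: 0.0002
finger_force: 0.0
```

Call:
arm_command([
  {"x": 0,"y": 0,"z": 0.3,"twist": 0,"claw": 0},
  {"x": 0,"y": 0,"z": 0,"twist": 0,"claw": 0},
  {"x": 0,"y": 0,"z": 0,"twist": 0,"claw": 0},
])

```text
time: 34.05
eef_pos: [0.4518, 0.2139, -0.0061]
tool_rot: [-0.0, 0.707, 0.707, -0.0]
contact_force: [0.6, 0.4, -0.6]
width: -0.0002
finger_force: 0.0
```

Call:
arm_command([
  {"x": 0,"y": 0,"z": 0.3,"twist": 0,"claw": 0},
  {"x": 0,"y": 0,"z": 0,"twist": 0,"claw": 0},
  {"x": 0,"y": 0,"z": 0,"twist": 0,"claw": 0},
])

```text
time: 34.42
eef_pos: [0.4518, 0.2139, -0.0092]
tool_rot: [-0.0, 0.707, 0.707, -0.0]
contact_force: [-0.0, 0.4, 0.8]
width: -0.0001
finger_force: 0.0
```

Call:
arm_command([
  {"x": 0,"y": 0,"z": 0.3,"twist": 0,"claw": 0},
  {"x": 0,"y": 0,"z": 0,"twist": 0,"claw": 0},
  {"x": 0,"y": 0,"z": 0,"twist": 0,"claw": 0},
])

```text
time: 34.8
eef_pos: [0.4518, 0.214, -0.0122]
tool_rot: [-0.0, 0.707, 0.707, -0.0]
contact_force: [-1.2, 0.1, -0.1]
width: 0.0002
finger_force: 0.0
```

Call:
arm_command([
  {"x": 0,"y": 0,"z": 0.2,"twist": 0,"claw": 0},
  {"x": 0,"y": 0,"z": 0,"twist": 0,"claw": 0},
  {"x": 0,"y": 0,"z": 0,"twist": 0,"claw": 0},
])

```text
time: 35.17
eef_pos: [0.452, 0.214, -0.0133]
tool_rot: [0.0, 0.707, 0.707, 0.0]
contact_force: [-2.2, -1.5, 11.6]
width: 0.0001
finger_force: 6.0
```

Call:
arm_command([
  {"x": 0,"y": 0,"z": 0.2,"twist": 0,"claw": 0},
  {"x": 0,"y": 0,"z": 0,"twist": 0,"claw": 0},
  {"x": 0,"y": 0,"z": 0,"twist": 0,"claw": 0},
])

```text
time: 35.55
eef_pos: [0.4521, 0.214, -0.0134]
tool_rot: [0.002, 0.707, 0.707, 0.0]
contact_force: [-10.3, -7.0, 39.3]
width: 0.0003
finger_force: 19.6
```

Call:
arm_command([
  {"x": 0,"y": 0,"z": 0.2,"twist": 0,"claw": 0},
  {"x": 0,"y": 0,"z": 0,"twist": 0,"claw": 0},
  {"x": 0,"y": 0,"z": 0,"twist": 0,"claw": 0},
])

```text
time: 35.92
eef_pos: [0.4522, 0.214, -0.0136]
tool_rot: [0.003, 0.707, 0.707, 0.0]
contact_force: [-17.2, -10.3, 65.5]
width: -0.0002
finger_force: 33.2
```

Bench contact at −0.0132, so pin top ≈ 0.131 and mark ≈ 0.093. Placement data give cap ≈ 0.091: close, so touch the weight's grip top (cap+70 mm) lightly too.

Call:
arm_command([
  {"x": 0,"y": 0,"z": -3,"twist": 0,"claw": 0},
  {"x": 0,"y": 0,"z": -5,"twist": 0,"claw": 0},
  {"x": 0,"y": 0,"z": -5,"twist": 0,"claw": 0},
  {"x": 0,"y": 0,"z": -5,"twist": 0,"claw": 0},
  {"x": 0,"y": 0,"z": -4,"twist": 0,"claw": 0},
  {"x": -3,"y": 1,"z": 0,"twist": 0,"claw": 0},
  {"x": -5,"y": 1,"z": 0,"twist": 0,"claw": 0},
  {"x": -5,"y": 1.4,"z": 0,"twist": 0,"claw": 0},
])

```text
time: 36.92
eef_pos: [0.4859, 0.0827, 0.2021]
tool_rot: [0.0, 0.707, 0.708, 0.0]
contact_force: [0.5, 0.1, 0.4]
width: 0.0001
finger_force: 0.0
```

Call:
arm_command([
  {"x": -5,"y": 0,"z": 0,"twist": 0,"claw": 0},
  {"x": -3,"y": 0,"z": 0,"twist": 0,"claw": 0},
  {"x": -0.8,"y": 0,"z": 1,"twist": 0,"claw": 0},
  {"x": 0,"y": 0,"z": 1.5,"twist": 0,"claw": 0},
  {"x": 0,"y": 0,"z": 0,"twist": 0,"claw": 0},
])

```text
time: 37.55
eef_pos: [0.4848, -0.0025, 0.1754]
tool_rot: [-0.001, 0.706, 0.708, -0.001]
contact_force: [-0.8, -0.2, 0.1]
width: -0.0003
finger_force: 0.0
```

```bash
cat >> h.py <<'E'
def force(n=6):
    F=[];Z=[]
    for k in range(n): s=get_state();F.append(s["contact_force"]);Z.append(s["eef_pos"]);snapshot("top")
    print("F",np.mean(F,0).round(2),"p",np.mean(Z,0).round(4),"t",round(s["time"],2))
E
python3 -c "
from h import *
force(); plan([(.4862,-.0048,.158,90)])"
```

```text
F [ 0.11 -0.05  0.3 ] p [ 0.4856 -0.0027  0.1766] t 37.8
at [ 0.4861 -0.0034  0.1772] psi 90.1 t 37.85 F [-0.9  0.9 -1. ] w 0.0001
(0.4862, -0.0048, 0.158, 90)
   {'x': -0.14, 'y': 0.01, 'z': 1.92, 'twist': 0.1}
```

Call:
arm_command([
  {"x": -0.15,"y": 0,"z": 1.2,"twist": 0,"claw": 0},
  {"x": 0,"y": 0,"z": 0.9,"twist": 0,"claw": 0},
  {"x": 0,"y": 0,"z": 0,"twist": 0,"claw": 0},
  {"x": 0,"y": 0,"z": 0,"twist": 0,"claw": 0},
])

```text
time: 38.35
eef_pos: [0.4859, -0.0054, 0.1558]
tool_rot: [-0.0, 0.707, 0.707, 0.0]
contact_force: [-0.1, -0.0, 0.8]
width: -0.0001
finger_force: 0.0
```

```bash
python3 -c "
from h import *
force(10)"
```

```text
F [-0.02  0.1   0.17] p [ 0.486  -0.0055  0.156 ] t 38.8
```

Call:
arm_command([
  {"x": 0,"y": 0,"z": 0.3,"twist": 0,"claw": 0},
  {"x": 0,"y": 0,"z": 0.3,"twist": 0,"claw": 0},
  {"x": 0,"y": 0,"z": 0.3,"twist": 0,"claw": 0},
  {"x": 0,"y": 0,"z": 0,"twist": 0,"claw": 0},
  {"x": 0,"y": 0,"z": 0,"twist": 0,"claw": 0},
])

```text
time: 39.48
eef_pos: [0.4859, -0.0055, 0.1469]
tool_rot: [-0.0, 0.707, 0.707, 0.0]
contact_force: [-0.3, -0.2, 1.1]
width: -0.0003
finger_force: 0.2
```

```bash
python3 -c "
from h import *
force(10)"
```

```text
F [-0.38  0.09  0.32] p [ 0.4859 -0.0055  0.1469] t 39.92
```

Call:
arm_command([
  {"x": 0,"y": 0,"z": 0.2,"twist": 0,"claw": 0},
  {"x": 0,"y": 0,"z": 0.2,"twist": 0,"claw": 0},
  {"x": 0,"y": 0,"z": 0.2,"twist": 0,"claw": 0},
  {"x": 0,"y": 0,"z": 0,"twist": 0,"claw": 0},
  {"x": 0,"y": 0,"z": 0,"twist": 0,"claw": 0},
])

```text
time: 40.6
eef_pos: [0.4871, -0.0054, 0.1425]
tool_rot: [0.001, 0.707, 0.707, 0.001]
contact_force: [-2.8, 0.1, 17.9]
width: 0.0
finger_force: 8.6
```

```bash
python3 -c "
from h import *
force(14); print(get_state()['finger_force'])"
```

```text
F [-3.25 -0.24 17.6 ] p [ 0.4871 -0.0053  0.1425] t 41.25
8.581740848470645
```

Stiff below 0.143 (spring's travel end), back off at once; finger_force is a cleaner contact signal, so read it on the way up.

Call:
arm_command([
  {"x": 0,"y": 0,"z": -0.35,"twist": 0,"claw": 0},
  {"x": 0,"y": 0,"z": 0,"twist": 0,"claw": 0},
  {"x": 0,"y": 0,"z": 0,"twist": 0,"claw": 0},
])

```text
time: 41.68
eef_pos: [0.4861, -0.0056, 0.1446]
tool_rot: [0.0, 0.707, 0.707, 0.0]
contact_force: [-0.7, 0.5, 5.5]
width: 0.0001
finger_force: 3.0
```

```bash
cat >> h.py <<'E'
def ff(n=8):
    R=[]
    for k in range(n): s=get_state(); R.append([s["finger_force"],s["contact_force"][2],s["eef_pos"][2]]); snapshot("top")
    print(np.mean(R,0).round(4),np.array(R)[:,0].round(2))
E
python3 -c "
from h import *
ff()"
```

```text
[3.0582 6.1951 0.1445] [2.99 3.03 3.06 3.07 3.07 3.08 3.08 3.08]
```

Call:
arm_command([
  {"x": 0,"y": 0,"z": -0.15,"twist": 0,"claw": 0},
  {"x": 0,"y": 0,"z": 0,"twist": 0,"claw": 0},
  {"x": 0,"y": 0,"z": 0,"twist": 0,"claw": 0},
])

```text
time: 42.45
eef_pos: [0.4858, -0.0056, 0.1457]
tool_rot: [-0.0, 0.707, 0.707, 0.0]
contact_force: [0.5, 0.5, 1.2]
width: 0.0
finger_force: 0.4
```

```bash
python3 -c "
from h import *
ff()"
```

```text
[0.3139 0.3912 0.1458] [0.44 0.39 0.33 0.29 0.26 0.27 0.27 0.26]
```

Call:
arm_command([
  {"x": 0,"y": 0,"z": -0.15,"twist": 0,"claw": 0},
  {"x": 0,"y": 0,"z": 0,"twist": 0,"claw": 0},
  {"x": 0,"y": 0,"z": 0,"twist": 0,"claw": 0},
])

```text
time: 43.22
eef_pos: [0.4858, -0.0056, 0.1474]
tool_rot: [0.0, 0.707, 0.707, -0.0]
contact_force: [0.4, 0.1, -1.2]
width: 0.0001
finger_force: 0.1
```

```bash
python3 -c "
from h import *
ff()"
```

```text
[0.0624 0.2255 0.1474] [0.06 0.06 0.06 0.06 0.06 0.06 0.06 0.06]
```

Touch gives grip top at eef 0.1479 vs pin top 0.1177: mark − cap = 70 − 38 − 30.2 ≈ +1.8 mm, consistent with placement (cap ≈ 0.091) and optical (mark higher still): the spring is weak. Rise off and turn so the camera faces the robot before going to the lever.

Call:
arm_command([
  {"x": 0,"y": 0,"z": -2,"twist": 0,"claw": 0},
  {"x": 0,"y": 0,"z": -4,"twist": 0,"claw": 0},
  {"x": 0,"y": 0,"z": -3,"twist": 0,"claw": 0},
  {"x": -4,"y": 0,"z": 0,"twist": 0,"claw": 0},
  {"x": -4,"y": 0,"z": 0,"twist": 0,"claw": 0},
  {"x": -0.7,"y": 0,"z": 0,"twist": 0,"claw": 0},
])

```text
time: 44.38
eef_pos: [0.4855, -0.0956, 0.2371]
tool_rot: [0.0, 0.709, 0.706, -0.0]
contact_force: [-1.1, -0.3, 0.3]
width: 0.0002
finger_force: 0.0
```

Call:
arm_command([
  {"x": 0,"y": 0,"z": 0,"twist": -9,"claw": 0},
  {"x": 0,"y": 0,"z": 0,"twist": -9,"claw": 0},
  {"x": 0,"y": 0,"z": 0,"twist": -9,"claw": 0},
  {"x": 0,"y": 0,"z": 0,"twist": -9,"claw": 0},
  {"x": 0,"y": 0,"z": 0,"twist": -9,"claw": 0},
  {"x": 0,"y": 0,"z": 0,"twist": -9,"claw": 0},
  {"x": 0,"y": 0,"z": 0,"twist": -9,"claw": 0},
  {"x": 0,"y": 0,"z": 0,"twist": -9,"claw": 0},
])

```text
time: 45.38
eef_pos: [0.4859, -0.0915, 0.2374]
tool_rot: [0.0, 0.153, 0.988, 0.0]
contact_force: [-0.1, -0.3, -0.5]
width: 0.0001
finger_force: 0.0
```

Call:
arm_command([
  {"x": 0,"y": 0,"z": 0,"twist": -9,"claw": 0},
  {"x": 0,"y": 0,"z": 0,"twist": -9,"claw": 0},
  {"x": 0,"y": 0,"z": 0,"twist": 0,"claw": 0},
])

```text
time: 45.75
eef_pos: [0.4858, -0.0917, 0.2373]
tool_rot: [-0.0, -0.0, 1.0, 0.0]
contact_force: [0.0, 0.3, -0.4]
width: 0.0001
finger_force: 0.0
```

```bash
python3 - <<'E'
from h import *
c,i=shot("w_ball"); p=px(c,(.4665,-.0917,.1)); print(p)
g=cv2.medianBlur(cv2.cvtColor(i,cv2.COLOR_BGR2GRAY),3); x0,y0=max(0,int(p[0])-60),max(0,int(p[1])-60)
q=cv2.HoughCircles(g[y0:y0+120,x0:x0+120],cv2.HOUGH_GRADIENT,1,10,param1=60,param2=12,minRadius=12,maxRadius=30)
if q is not None: print([(round(float(a[2]),1),onz(c,a[0]+x0,a[1]+y0,.1).round(4)) for a in q[0][:3]])
plan([(.502,-.092,.15,180),(.502,-.092,.075,180)])
E
```

```text
(np.float64(319.16699279517724), np.float64(206.087695597472))
[(13.8, array([ 0.4669, -0.0905,  0.1   ]))]
at [ 0.4858 -0.0919  0.2373] psi 179.9 t 45.8 F [ 1.2 -0.1  0.2] w -0.0001
(0.502, -0.092, 0.15, 180)
   {'x': -0.81, 'y': -0.0, 'z': 4.37, 'twist': -0.1}
   {'x': -0.81, 'y': -0.0, 'z': 4.37, 'twist': -0.1}
(0.502, -0.092, 0.075, 180)
   {'x': 0.0, 'y': 0.0, 'z': 3.75, 'twist': 0.0}
   {'x': 0.0, 'y': 0.0, 'z': 3.75, 'twist': 0.0}
```

Call:
arm_command([
  {"x": -0.9,"y": 0,"z": 2,"twist": 0,"claw": 0},
  {"x": -0.9,"y": 0,"z": 4,"twist": 0,"claw": 0},
  {"x": 0,"y": 0,"z": 4,"twist": 0,"claw": 0},
  {"x": 0,"y": 0,"z": 4,"twist": 0,"claw": 0},
  {"x": 0,"y": 0,"z": 2.3,"twist": 0,"claw": 0},
  {"x": 0,"y": 0,"z": 0,"twist": 0,"claw": 0},
])

```text
time: 46.55
eef_pos: [0.5028, -0.092, 0.0732]
tool_rot: [-0.001, 0.001, 1.0, 0.0]
contact_force: [-0.3, -0.7, -0.1]
width: 0.0003
finger_force: 0.0
```

Call:
arm_command([
  {"x": 0.8,"y": 0,"z": 0,"twist": 0,"claw": 0},
  {"x": 0.8,"y": 0,"z": 0,"twist": 0,"claw": 0},
  {"x": 0.7,"y": 0,"z": 0,"twist": 0,"claw": 0},
  {"x": 0.7,"y": 0,"z": 0,"twist": 0,"claw": 0},
  {"x": 0.5,"y": 0,"z": 0,"twist": 0,"claw": 0},
  {"x": 0,"y": 0,"z": 0,"twist": 0,"claw": 0},
])

```text
time: 47.3
eef_pos: [0.4682, -0.0929, 0.0743]
tool_rot: [-0.0, 0.0, 1.0, -0.0]
contact_force: [-0.7, -0.0, -0.1]
width: 0.0002
finger_force: 0.0
```

Call:
arm_command([
  {"x": 0.3,"y": 0,"z": 0,"twist": 0,"claw": 0},
  {"x": 0.3,"y": 0,"z": 0,"twist": 0,"claw": 0},
  {"x": 0,"y": 0,"z": 0,"twist": 0,"claw": 0},
  {"x": 0,"y": 0,"z": 0,"twist": 0,"claw": 0},
])

```text
time: 47.8
eef_pos: [0.465, -0.0927, 0.0749]
tool_rot: [0.002, -0.0, 1.0, 0.0]
contact_force: [6.6, -0.5, -4.1]
width: -0.0003
finger_force: 3.5
```

Call:
arm_command([
  {"x": 0.2,"y": 0,"z": 0,"twist": 0,"claw": 0},
  {"x": 0.2,"y": 0,"z": 0,"twist": 0,"claw": 0},
  {"x": 0,"y": 0,"z": 0,"twist": 0,"claw": 0},
])

```text
time: 48.18
eef_pos: [0.4647, -0.0926, 0.0758]
tool_rot: [0.006, -0.0, 1.0, 0.001]
contact_force: [17.9, -1.8, -9.1]
width: -0.0001
finger_force: 8.5
```

```bash
python3 - <<'E'
from h import *
s=get_state(); print(s["contact_force"],s["eef_pos"])
t,s2=calibration("top"),calibration("scene")
c,i=shot("s_lv","scene"); a,b=px(c,(.4665,-.0917,.1)),px(c,(.4378,-.0895,.093)); print(a,b)
for q in (a,b):
    u,v=map(int,q); d=cv2.absdiff(i,cv2.imread("pics/scene0.png"))[v-4:v+5,u-4:u+5].mean(); print(d,i[v,u])
E
```

```text
[17.86066112 -1.77008801 -9.05384363] [ 0.46473104 -0.09260681  0.07578808]
(np.float64(366.27250920196843), np.float64(317.7034195002442)) (np.float64(352.1716791799439), np.float64(326.36935954695724))
83.03292181069959 [43 42 38]
28.469135802469136 [155 150 143]
```

Lever stalled with rising force, i.e. at its stop. One more small push, then back off, rise and verify.

Call:
arm_command([
  {"x": 0.15,"y": 0,"z": 0,"twist": 0,"claw": 0},
  {"x": 0,"y": 0,"z": 0,"twist": 0,"claw": 0},
])

```text
time: 48.48
eef_pos: [0.4646, -0.0926, 0.0763]
tool_rot: [0.007, -0.0, 1.0, 0.001]
contact_force: [21.1, -1.5, -8.7]
width: 0.0
finger_force: 9.9
```

Call:
arm_command([
  {"x": -0.8,"y": 0,"z": 0,"twist": 0,"claw": 0},
  {"x": -1.2,"y": 0,"z": 0,"twist": 0,"claw": 0},
  {"x": -1,"y": 0,"z": -1,"twist": 0,"claw": 0},
  {"x": 0,"y": 0,"z": -4,"twist": 0,"claw": 0},
  {"x": 0,"y": 0,"z": -5,"twist": 0,"claw": 0},
  {"x": 0,"y": 0,"z": -5,"twist": 0,"claw": 0},
  {"x": 0,"y": -3,"z": -2,"twist": 0,"claw": 0},
  {"x": 0,"y": 0,"z": 0,"twist": 0,"claw": 0},
])

```text
time: 49.48
eef_pos: [0.4882, -0.1246, 0.2461]
tool_rot: [0.001, 0.002, 1.0, -0.001]
contact_force: [-0.7, -0.1, -0.6]
width: 0.0
finger_force: 0.0
```

```bash
python3 - <<'E'
from h import *
print(get_state()["eef_pos"])
c,i=shot("s_end","scene"); t,k=shot("t_end","top"); w,j=shot("w_end")
def hough(im,c,p,r,z,par=12,R=40):
    g=cv2.medianBlur(cv2.cvtColor(im,cv2.COLOR_BGR2GRAY),3); x0,y0=max(0,int(p[0])-R),max(0,int(p[1])-R)
    q=cv2.HoughCircles(g[y0:y0+2*R,x0:x0+2*R],cv2.HOUGH_GRADIENT,1,8,param1=60,param2=par,minRadius=r[0],maxRadius=r[1])
    return [] if q is None else [(np.round(a+[x0,y0,0],1).tolist(),onz(c,a[0]+x0,a[1]+y0,z).round(4).tolist()) for a in q[0][:3].astype(float)]
p=px(w,(.4378,-.0895,.093)); print("ball wrist",p,hough(j,w,p,(9,20),.093)); p=px(c,(.4378,-.0895,.093)); print("ball scene",p,hough(i,c,p,(6,12),.093,10,20))
for z in (.161,.123): p=px(t,(.4864,-.0048,z)); print("weight top cam",p,hough(k,t,p,(8,14),.123,8,20))
# mark arm in scene: is the blade bright along post->tip at arm=0? compare to loaded/earlier picture
tip=np.array([.4905,.0445,.093]); post=np.array([.492,.092,.093])
g=cv2.cvtColor(i,cv2.COLOR_BGR2GRAY); print("blade",[int(g[int(round(q[1])),int(round(q[0]))]) for q in (px(c,post+(tip-post)*s) for s in np.linspace(.2,1.3,12))])
E
```

```text
[ 0.48820823 -0.12464006  0.24614479]
ball wrist (np.float64(356.1806714989086), np.float64(169.88669966653882)) [([352.5, 173.5, 17.2], [0.4409, -0.0927, 0.093]), ([338.5, 174.5, 12.7], [0.4418, -0.1051, 0.093])]
ball scene (np.float64(352.1716791799439), np.float64(326.36935954695724)) [([343.5, 309.5, 10.3], [0.448, -0.0493, 0.093]), ([343.5, 330.5, 10.3], [0.4197, -0.0888, 0.093]), ([353.5, 321.5, 6.9], [0.4464, -0.0819, 0.093])]
weight top cam (np.float64(373.5828394465712), np.float64(261.3941472265517)) [([367.5, 265.5, 11.1], [0.4788, 0.0065, 0.123]), ([376.5, 261.5, 9.6], [0.4893, -0.0157, 0.123]), ([383.5, 277.5, 8.3], [0.45, -0.0336, 0.123])]
weight top cam (np.float64(372.0850738567916), np.float64(262.57084543235476)) [([367.5, 265.5, 11.1], [0.4788, 0.0065, 0.123]), ([376.5, 261.5, 9.6], [0.4893, -0.0157, 0.123])]
blade [100, 170, 166, 168, 158, 126, 175, 176, 117, 165, 159, 161]
```

Ball measured at x ≈ 0.440, stalled at the stop. Last check: weight upright on axis and pin still at the arm-in position.

```bash
python3 - <<'E'
from h import *
w,j=load("w_end"); c,i=load("s_end"); s0,i0=load("s_in"); _,ia=load("s_a")
g=cv2.medianBlur(cv2.cvtColor(j,cv2.COLOR_BGR2GRAY),3)
for z,r in ((.161,(16,32)),(.123,(28,55))):
    p=px(w,(.486,-.005,z)); x0,y0=max(0,int(p[0])-65),max(0,int(p[1])-65)
    q=cv2.HoughCircles(g[y0:y0+130,x0:x0+130],cv2.HOUGH_GRADIENT,1,10,param1=60,param2=14,minRadius=r[0],maxRadius=r[1])
    print(z,np.round(p,1),[] if q is None else [(np.round(a+[x0,y0,0],1).tolist(),onz(w,a[0]+x0,a[1]+y0,z).round(4).tolist()) for a in q[0][:3].astype(float)])
# pin in scene: dark pixels that were not dark when the arm was out
dk=lambda im:cv2.cvtColor(cv2.GaussianBlur(im,(3,3),0),cv2.COLOR_BGR2GRAY)<70
m=(dk(i)&~dk(cv2.imread("pics/scene0.png"))).astype(np.uint8); u,v=map(int,px(c,(.494,.133,.115))); W=np.zeros_like(m); W[v-22:v+22,u-22:u+22]=1
n,l,st,ce=cv2.connectedComponentsWithStats(m*W); print("exp pin mid",px(c,(.494,.133,.115)),[(a.tolist(),b.round(1).tolist()) for a,b in zip(st[1:],ce[1:]) if a[4]>8])
# changes of scene at bystanders
for nme,P in {"short":(.4495,-.256,.06),"can":(.575,.233,.1),"oil":(.583,.466,.1)}.items():
    u,v=map(int,px(c,P)); print(nme,cv2.absdiff(i,cv2.imread("pics/scene0.png"))[v-12:v+12,u-12:u+12].mean().round(1))
E
```

```text
0.161 [479.  242.8] [([455.5, 230.5, 31.4], [0.4767, -0.0233, 0.161]), ([446.5, 225.5, 31.4], [0.4729, -0.0302, 0.161]), ([511.5, 218.5, 19.1], [0.4678, 0.0161, 0.161])]
0.123 [458.7 230.6] [([449.5, 227.5, 34.4], [0.4833, -0.013, 0.123]), ([454.5, 211.5, 44.4], [0.4697, -0.0103, 0.123]), ([461.5, 232.5, 34.4], [0.4877, -0.0024, 0.123])]
exp pin mid (np.float64(311.0510555656085), np.float64(238.6718904924787)) [([309, 234, 6, 14, 64], [311.5, 239.7])]
short 7.5
can 5.3
oil 6.4
```

```bash
python3 - <<'E'
from h import *
c,i=load("s_end"); _,ia=load("s_in")
d=cv2.absdiff(i,ia).mean(2)
for z in (.03,.06,.1,.12,.15): u,v=map(int,px(c,(.486,-.005,z))); print(z,d[v-5:v+6,u-16:u+17].mean().round(1))
u,v=map(int,px(c,(.486,-.005,.11))); sh,_=cv2.phaseCorrelate(*[np.float32(cv2.cvtColor(x[v-25:v+25,u-20:u+20],cv2.COLOR_BGR2GRAY)) for x in (ia,i)]); print(sh)
E
```

```text
0.03 3.0
0.06 3.1
0.1 3.1
0.12 3.1
0.15 2.9
(0.03341918913176656, 0.1214406422547718)
```

The loaded spring hasn't moved since before the touch check, with only noise-level differences between the pictures. Handing in.

```bash
python3 -c "
from station import close_job
print(close_job())"
```

```text
the job is handed in; nothing more can be done
None
```

I judged the tall spring weak: its loaded cap sits about 1.8 mm below the mark (0.091 m against 0.093 m). The lever is pulled fully over towards the robot, the spring is left loaded with the mark arm in against its stop, and the job is handed in. It is a close call, read by touching the mark arm's pin and the weight with the fingertips. The weight check briefly pressed the spring to the end of its travel (about 18 N), after which it returned to the same height. The bench reference touch reached about 65 N through the closed fingertips.

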